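Make up the test-port coupling, then start the leak test

ROBOT

A 6-joint arm with a two-finger parallel gripper is mounted at the origin on the work surface. World frame = base frame: x ahead of the robot, y to its left, z up, the work surface at z = 0. Lengths are in mm, angles in degrees, forces in N, time in s.
With the tool pointing down it reaches from about 300 to 850 mm from the base axis. Payload 4.2 kg.
Tool frame: the origin (TCP) lies at the very end of the fingers, on their centre line; the grasp point (between the pads) lies 19 mm behind it; z points along the fingers, y is the line along which they close (so a half turn about z gives the same grasp; the last joint's range is limited). The gripper opens to 91 mm and grips with 3 to 60 N. Pads are 32 mm wide; open, the fingers measure 118 mm over their backs; the gripper's body (76 mm by 178 mm) begins 60 mm behind the grasp point.
Start: joints at [70.13, 18.312, 89.639, -0, 72.044, -1.146], TCP at [184.586, 544.584, 213.976] pointing down, gripper open.
Joint ranges: [-177.97, 177.97], [-48.28, 115.42], [12.27, 149.76], [-77.06, 257.06], [2.81, 150.46], [-146.56, 146.56]. Speed limits (degrees/s): [147.25, 147.25, 180, 180, 180, 180].

INTERFACE

Orientations are given as [roll, pitch, yaw] about the fixed x, y, z axes, in that order (R = Rz(yaw) Ry(pitch) Rx(roll)).
In Python, from workcell import env, grab_frame gives the robot as it stands. The module is installed in compiled form; this text tells all that it offers.
- The arm moves only by the tool move_arm, never from a script. Its argument "plan" is a list of rows, each an object of numbers: "tx", "ty", "tz": the shift along the tool's x, y, z in cm; "wx", "wy", "wz": the turn, a rotation vector about the tool's x, y, z in rad. In form: [{"tx": .., "ty": .., "tz": .., "wx": .., "wy": .., "wz": ..}, ...]. A call has 1 to 12 rows; each row shifts and turns the commanded pose from where the row before left it, along the tool's axes as they then stand; what a row does not reach is not made up. A row lasts 1/12 s, in which the tool goes at most 41.7 mm and 7.16 degrees, less where a joint would pass 70% of its speed; a pose out of reach is approached as far as the arm can. A call is refused whole if a number of a shift passes 4.17 or a number of a turn 0.125, either way. A call with a gripper value outside its range is refused whole. "gripper" is the finger opening in cm, from 0 to 9.12, set as the call begins (left out, the last holds). The fingers move at their own pace and stop on an object; "force" is the grip in N (left out, the last holds). Time passes only in rows, so rows that do not move let the fingers close. It gives the time, the measured TCP pose, the force, the opening and the grip force at its end, in the units of the state.
- env.state(): the state, without advancing time (a new reading comes with each control period).
- grab_frame(name): name is "scene" or "top" or "wrist"; returns a dict with "color" (384x512x3 uint8, red, green, blue), "vfov" (degrees; the focal length in pixels is half the picture's height over the tangent of half this angle, whatever the lens; pixels are square), "cx", "cy" (the principal point, pixels), "view" (4x4, takes a point from world to camera coordinates). Camera axes: x right, y up, looking along -z (the intrinsics and any distortion apply to the point x, -y, -z); pixel columns grow to the right and rows downward; lengths in mm; the calibration is good to about 2 mm. A picture is of the moment at which its call begins. There is no depth.
- env.job_done(): hands the job in; it is judged then, once.
The state is a dict: "time_s": time; "qpos": joint angles; "qvel": joint speeds; "effort": joint torques, N m; "ee_pos": TCP position; "ee_rot": TCP orientation; "force": force on the tool from outside, world axes, zero at the start; "torque": the same for the moment, N m; "gripper_width": finger opening in mm; "gripper_force": force on a finger pad.
Only numpy, scipy, OpenCV 4.12 (cv2) and the standard library are available. Lean on these libraries where they do the work, as an engineer would, in place of code of your own. Each camera call takes 0.05 s, during which the arm holds its last target. There are 200 camera calls.

TASK

Make up the brass hex coupling on the test port: run its nut down clockwise with the fingers until it is finger tight, then turn it on with the open-ended wrench to its stop. Lay the wrench back along its blue rest, on the two rubber bars, and only then swing the blue-knobbed valve lever fully over to its stop and let it spring back. Leave the other things on the bench where they are.

Things in the scene. Friction and masses are not known exactly. Their poses are not given: they have to be found in the camera images.
- coupling: fixed stand of the test port: 90 mm round aluminium foot (12 mm high) with an upright post, z axis = nut axis. Origin: centre of the underside. Post 24 mm diameter under the nut; a copper ferrule ring (46 mm diameter, 45 to 55 mm up) turns with the nut once it is finger tight; a 20 mm tube with a red end stands out of the nut up to 132 mm above the bench
- nut_hex: the captive brass hex nut: 44 mm across flats, 51 mm across corners, 26 mm high, its underside 66 mm and its top 92 mm above the bench; it only turns, about the vertical. Origin: on the axis at its underside. At its yaw one pair of flats faces its +y and -y, the other flats are 60 degrees apart. A red dash on top marks its +y flat
- nut_mid (a point): point on the nut's axis at half its height, 79 mm above the bench; its axes turn with the nut
- nut (a joint): run-down of the nut, rad, grows clockwise from above; 0 backed off, 2.4 finger tight (it starts at 0.7 to 1.6). Light friction, 0.22 N m
- ferrule (a joint): tightening after finger tight, rad, same sense; starts at 0, hard stop at 0.55; the nut turns with it by the same extra angle. Stiff, 1.0 N m, stays where it is left; work for the wrench, not the fingers
- wrench: loose steel open-ended wrench, flat, 12 mm thick, about 233 mm long, 420 g. Origin: centre between its jaws, at the underside; +x is the open mouth, the handle runs to -x. Mouth 46 mm wide (along y) from x = -28 to +24 mm, jaws 10 mm wide on either side of it (66 mm over all). Handle 18 mm wide from x = -40 to -200 mm, round eye of 26 mm diameter at the end (x = -196 mm)
- wrench_grip (a point): middle of the wrench handle's thickness, 100 mm behind the jaw centre: a good place to grip, across the handle
- wrench_mid (a point): point on the wrench's underside 90 mm behind the jaw centre, about the middle of its length
- rest: fixed wrench rest: blue plate 240 x 100 mm, 6 mm thick, with two black rubber bars 16 mm wide and 90 mm long across it, at x = +57 and -65 mm, tops 32 mm above the bench. Origin: centre of the underside; the wrench lies along its x axis
- rest_mid (a point): point above the middle of the rest, at the height of the bar tops; the middle of the wrench lies over it
- valve: fixed lever valve: 120 x 90 mm steel foot with two white cheeks up to 77 mm high. Origin: centre of the underside; the lever swings towards its +x
- lever_pivot (a point): the lever's pivot, 62 mm above the bench; the pivot axis is the valve's y axis
- lever_ball (a point): centre of the lever's blue ball knob, 30 mm diameter, 100 mm from the pivot. At rest the lever leans 0.35 rad from upright to the valve's -x
- lever (a joint): swing of the sprung lever, rad: 0 at rest, 0.8 at its stop, leaning 0.45 rad to the valve's +x; about 2 N at rest and 7 N at the stop push the ball back
- wash_bottle: bystander: white wash bottle with a red cap, 70 mm wide, 205 mm tall; origin under its centre
- marker_red: bystander: red marker pen with a grey end, 120 mm long, 14 mm thick, lying
- marker_white: bystander: white marker pen with a grey end, 120 mm long, 14 mm thick, lying
- clamp_ring: bystander: aluminium ring, 64 mm outside, 16 mm high
- spare_nut: bystander: loose steel hex nut blank, 24 mm across flats, 14 mm high
- screwdriver: bystander: screwdriver, lying
- blank_flange: bystander: small steel blank flange, 54 mm wide, 20 mm high

How it is judged (in metres and radians):
On the way, in this order (a step that is already met when the one before it is completed fails the run):
1. the nut is run down finger tight (joint nut above 2.3) by the fingers, the ferrule not yet turned (value of joint nut above 2.3 rad and value of joint ferrule below 0.2 rad), for 0.1 s.
2. the wrench, bearing on the nut, has turned it on to its stop (joint ferrule above 0.45) (value of joint ferrule above 0.45 rad and value of joint nut above 2.2 rad and contact force between wrench and nut_hex above 1 N).
3. the wrench lies on its rest again, released (horizontal distance between wrench_mid and rest_mid below 0.03 m and z of wrench in the frame of rest between 0.026 and 0.038 m and angle between the x axis of wrench and the x axis of rest, either way round below 0.3 rad and angle between wrench's own z axis and vertical below 0.12 rad and linear speed of wrench below 0.02 m/s and contact force between the fingers and wrench below 0.1 N), for 0.2 s.
4. the lever is swung to its stop (joint lever above 0.72) (value of joint lever above 0.72 rad), for 0.1 s.
At the end, for the whole second after the job is handed in: Nut still run down (joint nut above 2.2) and tightened (joint ferrule above 0.45); the wrench lying flat and still on the rest's bars, released, its middle within 30 mm of the rest's middle and along it within 0.3 rad (either way round); the lever back at rest (below 0.08 rad) (all of step 3 and value of joint nut above 2.2 rad and value of joint ferrule above 0.45 rad and value of joint lever below 0.08 rad); the robot touches nothing.
It fails at once if the nut is tightened beyond finger tight (ferrule above 0.2 rad) with the fingers on it (value of joint ferrule above 0.2 rad and contact force between the fingers and nut_hex above 2 N).
It fails at once if the wrench turns the nut before it is finger tight (value of joint nut below 2.15 rad and contact force between wrench and nut_hex above 2 N).
It fails at once if the lever is swung (above 0.4) while the coupling is not yet tight (value of joint lever above 0.4 rad and value of joint ferrule below 0.45 rad).
It fails at once if the lever is swung (above 0.4) while the wrench is off its rest (value of joint lever above 0.4 rad and distance between wrench_mid and rest_mid above 0.06 m).
It fails at once if a bystander is moved by more than 30 mm (distance of any of wash_bottle, marker_red, marker_white, clamp_ring, spare_nut, screwdriver, blank_flange from where it was at the start of the episode above 0.03 m).
It also fails if it takes over 72 s, if anything falls off the work surface, if the arm or the gripper's body presses on something with over 40 N, if the wrist force passes 120 N, or if a joint passes its speed limit or range.

## Working session

There is one attempt and no reset: what is moved stays moved. The work goes in short steps, Python scripts to look and compute and a tool call to move; the robot and the scene stay as the last step left them, time stands still between calls to the robot, and variables do not carry over. Pictures are saved under pics/ and viewed, at most 10 in all, crops included, and the job is handed in when it is done.

Besides the shell and the picture viewer there is one more tool, called as name([rows], argument=value, ...), one row to a line, values as JSON. move_arm: Moves the arm, as the interface text tells. Its arguments: {"type":"object","properties":{"plan":{"type":"array","items":{"type":"object","properties":{"tx":{"type":"number"},"ty":{"type":"number"},"tz":{"type":"number"},"wx":{"type":"number"},"wy":{"type":"number"},"wz":{"type":"number"}}}},"gripper":{"type":"number"},"force":{"type":"number"}},"required":["plan"]}

```bash
mkdir -p pics; ls; python3 - <<'E'
from workcell import env, grab_frame
import cv2,numpy as np
for n in("scene","top","wrist"):
    f=grab_frame(n); cv2.imwrite(f"pics/{n}0.png",f["color"][:,:,::-1]); print(n,{k:v for k,v in f.items() if k!="color"})
a=cv2.imread("pics/top0.png");cv2.imwrite("pics/top0x.png",cv2.resize(a,(800,600),interpolation=cv2.INTER_CUBIC))
print(env.state())
E
```

```text
pics
scene {'vfov': 45.309228339473776, 'cx': 257.49304713815025, 'cy': 188.1417963631361, 'view': array([[-7.21319024e-01,  6.92600892e-01, -1.69437713e-03,
         4.65334752e+02],
       [-5.32862686e-01, -5.53391297e-01,  6.40168283e-01,
         1.85032195e+02],
       [ 4.42443470e-01,  4.62668431e-01,  7.68232841e-01,
        -1.52976789e+03],
       [ 0.00000000e+00,  0.00000000e+00,  0.00000000e+00,
         1.00000000e+00]])}
top {'vfov': 54.74421619569163, 'cx': 255.48798252572723, 'cy': 193.7087072091726, 'view': array([[-1.07616552e-02, -9.99925498e-01, -5.76065439e-03,
        -5.92144284e+01],
       [ 9.97055907e-01, -1.11678094e-02,  7.58603931e-02,
        -5.89748570e+02],
       [-7.59190753e-02, -4.92731109e-03,  9.97101808e-01,
        -8.88625041e+02],
       [ 0.00000000e+00,  0.00000000e+00,  0.00000000e+00,
         1.00000000e+00]])}
wrist {'vfov': 60.386586947826764, 'cx': 255.2266765039749, 'cy': 187.1156677811218, 'view': array([[ 3.21661215e-01,  9.46854259e-01, -1.03692438e-03,
        -5.73985668e+02],
       [-9.10054683e-01,  3.08857109e-01, -2.764
[... 184 characters left out ...]
      1.00000000e+00]])}
{'time_s': 0.15, 'qpos': array([ 7.01305178e+01,  1.83417736e+01,  8.96882092e+01, -3.62095653e-04,
        7.20417066e+01, -1.14392450e+00]), 'qvel': array([ 0.04979545, -0.10057546, -0.20012791, -0.03206652,  0.01143314,
       -0.02274196]), 'effort': array([-3.09946163e-04, -4.12771332e+01, -2.32152307e+01,  7.27020646e-02,
        4.32894879e-02, -8.73734348e-05]), 'ee_pos': array([184.45823883, 544.23918724, 213.34248067]), 'ee_rot': array([-1.79928318e+02, -1.08695630e-03,  1.61274553e+02]), 'force': array([-0.30225949,  0.45223207,  0.31379275]), 'torque': array([-0.02797806, -0.01014771, -0.01426509]), 'gripper_force': 0.0, 'gripper_width': 91.2095338508092}
```

View pics/top0x.png

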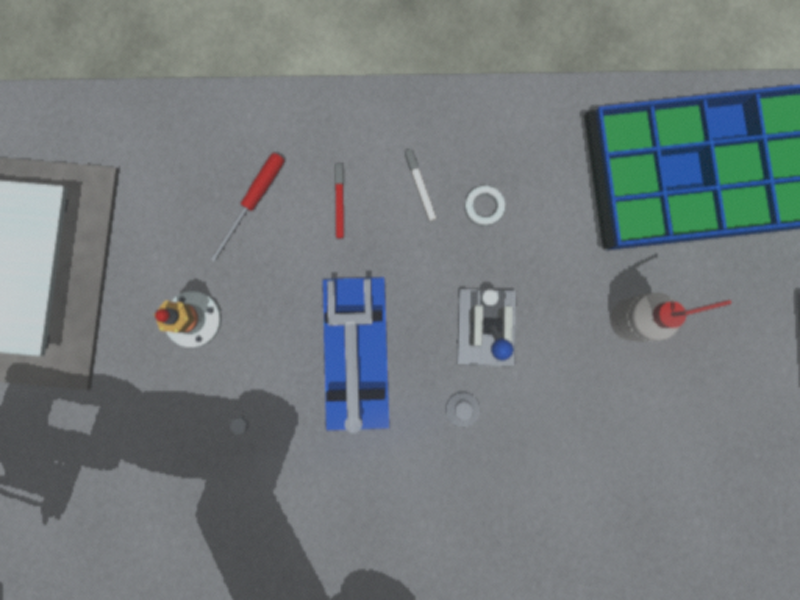

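View pics/scene0.png

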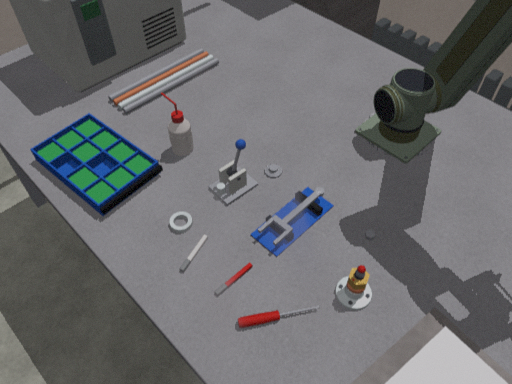

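```bash
cat > h.py <<'E'
import numpy as np, cv2
from workcell import env, grab_frame
def cam(f):
    F=f["color"].shape[0]/2/np.tan(np.radians(f["vfov"]/2)); V=f["view"]; R=V[:3,:3]; return F,R,-R.T@V[:3,3]
def ray(f,u,v):
    F,R,c=cam(f); d=R.T@np.array([(u-f["cx"])/F,-(v-f["cy"])/F,-1]); return c,d/np.linalg.norm(d)
def onz(f,u,v,z):
    c,d=ray(f,u,v); return c+d*(z-c[2])/d[2]
def tri(f,p,g,q):
    c1,d1=ray(f,*p); c2,d2=ray(g,*q); t=np.linalg.lstsq(np.c_[d1,-d2],c2-c1,rcond=None)[0]
    a,b=c1+d1*t[0],c2+d2*t[1]; return (a+b)/2,np.linalg.norm(a-b)
def proj(f,P):
    F,R,c=cam(f); q=R@(np.asarray(P,float)-c); return np.array([f["cx"]+F*q[0]/-q[2],f["cy"]-F*q[1]/-q[2]])
def hsv(f,lo,hi): return cv2.inRange(cv2.cvtColor(f["color"],cv2.COLOR_RGB2HSV),np.array(lo),np.array(hi))
def blobs(m,mn=8):
    n,l,s,c=cv2.connectedComponentsWithStats(m); return [(s[i,4],c[i].round(1).tolist(),s[i,:4].tolist()) for i in range(1,n) if s[i,4]>=mn],l
E
python3 - <<'E'
from h import *
t=grab_frame("top"); s=grab_frame("scene")
for n,f in(("top",t),("scene",s)):
    for c,lo,hi in(("blue",(105,120,40),(125,255,255)),("gold",(15,110,60),(32,255,255)),("red",(0,150,60),(8,255,255)),("white",(0,0,185),(179,60,255))):
        print(n,c,blobs(hsv(f,lo,hi),12)[0])
m=hsv(t,(105,120,40),(125,255,255)); m[:,:200]=0; m[:,255:]=0
pts=cv2.findNonZero(m); r=cv2.minAreaRect(pts); B=cv2.boxPoints(r)
P=np.array([onz(t,u,v,6) for u,v in B]); print("rest corners",P.round(1), P.mean(0),[np.linalg.norm(P[i]-P[i-1]) for i in range(4)])
c=t["color"][165:280,90:340]; 
cv2.imwrite("pics/c1.png",cv2.resize(c[:,:,::-1],None,fx=3.2,fy=3.2,interpolation=cv2.INTER_CUBIC))
w=grab_frame("wrist")["color"]; cv2.imwrite("pics/w1.png",w[:,:,::-1])
E
```

```text
top blue [(np.int32(4285), [448.5, 99.3], [382, 55, 130, 104]), (np.int32(44), [207.5, 189.0], [207, 179, 3, 22]), (np.int32(373), [223.4, 188.0], [214, 178, 19, 21]), (np.int32(1295), [239.1, 231.2], [229, 178, 20, 96]), (np.int32(537), [213.6, 228.8], [207, 206, 14, 45]), (np.int32(125), [321.1, 223.3], [315, 217, 13, 13]), (np.int32(236), [214.6, 264.7], [208, 256, 14, 19])]
top gold [(np.int32(166), [112.3, 203.0], [101, 193, 20, 19])]
top red [(np.int32(294), [167.8, 115.3], [155, 99, 26, 35]), (np.int32(100), [217.0, 134.3], [215, 118, 4, 34]), (np.int32(38), [425.6, 198.2], [423, 194, 6, 9]), (np.int32(41), [103.1, 201.7], [100, 198, 7, 8])]
top white [(np.int32(101), [270.9, 123.7], [265, 109, 13, 31]), (np.int32(3521), [16.0, 167.7], [0, 117, 40, 110]), (np.int32(197), [310.3, 131.0], [299, 120, 24, 23]), (np.int32(54), [313.5, 190.1], [310, 187, 8, 8]), (np.int32(57), [305.8, 207.4], [305, 197, 3, 23]), (np.int32(53), [325.0, 206.1], [324, 197, 3, 19]), (np.int32(134), [133.8, 208.6], [127, 198, 13, 22]), (np.int32(106), [117.5, 216.9], [108, 213, 20, 9])]
scene blue [(np.i
[... 485 characters left out ...]
7]), (np.int32(356), [258.5, 318.3], [239, 311, 41, 16])]
scene white [(np.int32(191), [162.6, 81.1], [120, 55, 92, 50]), (np.int32(20), [221.0, 185.4], [218, 184, 7, 4]), (np.int32(94), [178.1, 220.3], [170, 212, 21, 17]), (np.int32(32), [199.2, 243.6], [193, 235, 13, 18]), (np.int32(57), [342.3, 282.3], [336, 277, 12, 14]), (np.int32(161), [363.6, 298.1], [353, 284, 19, 24]), (np.int32(3476), [445.8, 364.6], [386, 327, 121, 57])]
rest corners [[630.5  58.7   6. ]
 [632.1 -41.7   6. ]
 [394.4 -46.    6. ]
 [392.7  52.5   6. ]] [512.40105229   5.88754789   6.        ] [np.float64(237.8351709933719), np.float64(100.37015193162638), np.float64(237.7287285110964), np.float64(98.42027906460005)]
```

View pics/c1.png

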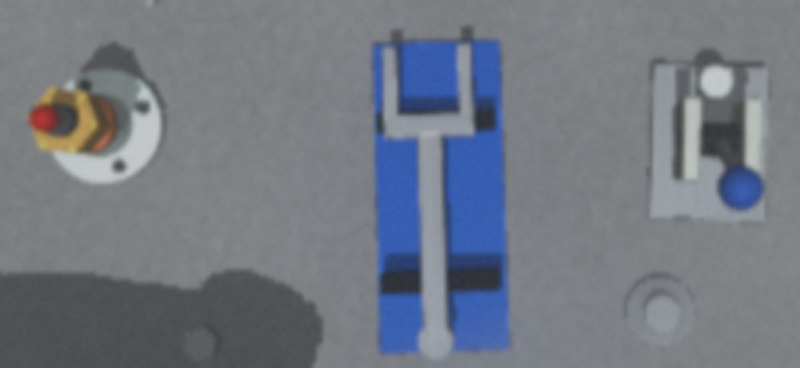

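View pics/w1.png

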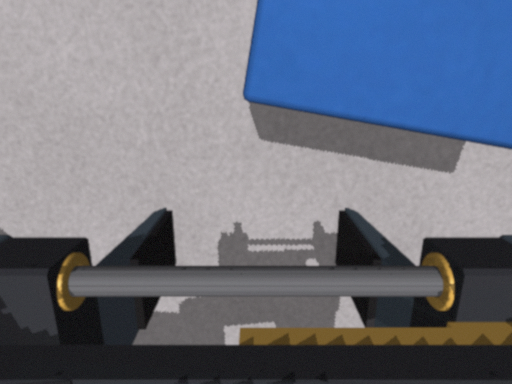

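```bash
python3 - <<'E'
from h import *
t=grab_frame("top"); s=grab_frame("scene"); np.set_printoptions(precision=1,suppress=True)
print("tube top",tri(t,(103.1,201.7),s,(361,267.5)), onz(t,103.1,201.7,132),onz(s,361,267.5,130))
print("ball",tri(t,(321.1,223.3),s,(240.2,143.7)))
C=lambda x,y,z:onz(t,x/3.2+90,y/3.2+165,z)
print("foot",C(50+57-.5,125,12), "L/R/B",C(47,125,12),C(163,125,12),C(103,184,12))
print("wrench mouth",C(383,125,44),C(475,125,44),"mouthmid",C(429,125,44),"eye",C(434,342,44),"tips",C(389,48,44),C(464,46,44),"back",C(430,137,44))
print("bars",C(435,118,32),C(435,280,32))
print("valve foot z?",[C(*p,8) for p in((652,62),(766,66),(764,220),(650,216))])
print("cheeks z77",[C(*p,77) for p in((691,97),(684,180),(755,98),(750,165))])
# gold contour
m=hsv(t,(12,90,60),(34,255,255)); b,l=blobs(m,50); print(b)
E
```

```text
tube top (array([567.8, 264.6, 127.3]), np.float64(1.3941053232819163)) [567.1 263.2 132. ] [570.  264.9 130. ]
ball (array([ 516.1, -202.3,  157.8]), np.float64(1.2259450056149845))
foot [567.7 263.   12. ] L/R/B [568.2 309.3  12. ] [567.2 219.1  12. ] [522.1 264.9  12. ]
wrench mouth [563.8  44.1  44. ] [563.  -24.7  44. ] mouthmid [563.4   9.7  44. ] eye [403.2   6.7  44. ] tips [621.7  39.5  44. ] [622.5 -16.9  44. ] back [554.4   9.   44. ]
bars [569.2   6.2  32. ] [447.5   6.8  32. ]
valve foot z? [array([ 612.5, -161.4,    8. ]), array([ 608.3, -250.2,    8. ]), array([ 488.9, -245.6,    8. ]), array([ 492.9, -157.7,    8. ])]
cheeks z77 [array([ 579.9, -182.2,   77. ]), array([ 520.3, -176. ,   77. ]), array([ 578.6, -228.3,   77. ]), array([ 530.5, -223.5,   77. ])]
[(np.int32(244), [113.1, 203.1], [100, 193, 25, 19])]
```

move_arm([
  {"tx": -3.775,"ty": -1.186,"tz": -0.13},
  {"tx": -3.775,"ty": -1.186,"tz": -0.13},
  {"tx": -3.775,"ty": -1.186,"tz": -0.13},
  {"tx": -3.775,"ty": -1.186,"tz": -0.13},
  {"tx": -3.775,"ty": -1.186,"tz": -0.13},
  {"tx": -3.775,"ty": -1.186,"tz": -0.13},
  {"tx": -3.775,"ty": -1.186,"tz": -0.13},
  {"tx": -3.775,"ty": -1.186,"tz": -0.13},
  {"tx": -3.775,"ty": -1.186,"tz": -0.13},
  {"tx": -3.775,"ty": -1.186,"tz": -0.13},
  {"tx": -3.775,"ty": -1.186,"tz": -0.13},
  {"tx": -3.775,"ty": -1.186,"tz": -0.13},
])

```text
schema error: expected keys tx, ty, tz, wx, wy, wz
```

move_arm([
  {},
  {},
  {},
])

```text
schema error: expected keys tx, ty, tz, wx, wy, wz
```

```bash
python3 - <<'E'
from h import *
w=grab_frame("wrist"); cv2.imwrite("pics/w2.png",w["color"][:,:,::-1]); print(w["view"].tolist()); print(proj(w,(567.8,264,92)),proj(w,(567.8,264,132))); st=env.state(); print(st["ee_pos"],st["ee_rot"],st["qpos"],st["torque"])
E
```

```text
[[0.3216638653846586, 0.9468538599810119, 0.00035432310123795213, -574.6745280788314], [-0.9099248766815266, 0.30922184950704573, -0.27643908295237873, 30.724937404407058], [-0.26185697718775874, 0.08859805656165302, 0.9610313771524784, -392.09592813036875], [0.0, 0.0, 0.0, 1.0]]
[145.9720608  517.67406076] [135.22977932 559.55492702]
[184.57454691 544.52975421 213.88726545] [-1.79993547e+02  6.49248712e-04  1.61274602e+02] [ 7.01297118e+01  1.83161608e+01  8.96457636e+01 -8.17884679e-04
  7.20445142e+01 -1.14463766e+00] [ 0.0217302  -0.05476782  0.03143456]
```

View pics/w2.png

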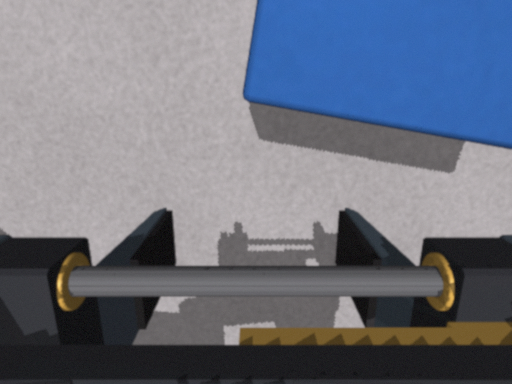

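move_arm([
  {"tx": -3.775,"ty": -1.186,"tz": -0.13,"wx": 0,"wy": 0,"wz": 0},
  {"tx": -3.775,"ty": -1.186,"tz": -0.13,"wx": 0,"wy": 0,"wz": 0},
  {"tx": -3.775,"ty": -1.186,"tz": -0.13,"wx": 0,"wy": 0,"wz": 0},
  {"tx": -3.775,"ty": -1.186,"tz": -0.13,"wx": 0,"wy": 0,"wz": 0},
  {"tx": -3.775,"ty": -1.186,"tz": -0.13,"wx": 0,"wy": 0,"wz": 0},
  {"tx": -3.775,"ty": -1.186,"tz": -0.13,"wx": 0,"wy": 0,"wz": 0},
  {"tx": -3.775,"ty": -1.186,"tz": -0.13,"wx": 0,"wy": 0,"wz": 0},
  {"tx": -3.775,"ty": -1.186,"tz": -0.13,"wx": 0,"wy": 0,"wz": 0},
  {"tx": -3.775,"ty": -1.186,"tz": -0.13,"wx": 0,"wy": 0,"wz": 0},
  {"tx": -3.775,"ty": -1.186,"tz": -0.13,"wx": 0,"wy": 0,"wz": 0},
  {"tx": -3.775,"ty": -1.186,"tz": -0.13,"wx": 0,"wy": 0,"wz": 0},
  {"tx": -3.775,"ty": -1.186,"tz": -0.13,"wx": 0,"wy": 0,"wz": 0},
])

```text
time_s: 1.45
ee_pos: [569.3, 262.9, 229.7]
ee_rot: [180.0, 0.0, 161.3]
force: [0.6, 0.6, -0.4]
gripper_width: 91.3
gripper_force: 0.0
```

move_arm([
  {"tx": 0,"ty": 0,"tz": 0,"wx": 0,"wy": 0,"wz": 0},
  {"tx": 0,"ty": 0,"tz": 0,"wx": 0,"wy": 0,"wz": 0},
  {"tx": 0,"ty": 0,"tz": 0,"wx": 0,"wy": 0,"wz": 0},
])

```text
time_s: 1.7
ee_pos: [567.5, 264.5, 229.3]
ee_rot: [-180.0, -0.1, 161.2]
force: [0.3, 0.4, 0.5]
gripper_width: 91.0
gripper_force: 0.0
```

```bash
python3 - <<'E'
from h import *
w=grab_frame("wrist"); cv2.imwrite("pics/w3.png",w["color"][:,:,::-1]); np.save("w3.npy",w,allow_pickle=True); print(proj(w,(567.8,264,92)),proj(w,(567.8,264,132))); st=env.state(); print(st["ee_pos"],st["ee_rot"],st["qpos"],st["torque"])
E
```

```text
[255.18613068 177.4242251 ] [255.20150821 189.05739539]
[567.00028327 264.96495439 229.44974484] [-1.79998045e+02 -5.48030008e-02  1.61313858e+02] [ 2.39751490e+01  2.24953724e+01  8.10201377e+01  3.67105828e-02
  7.65261181e+01 -4.73472768e+01] [-0.007947    0.00222244 -0.01765709]
```

View pics/w3.png

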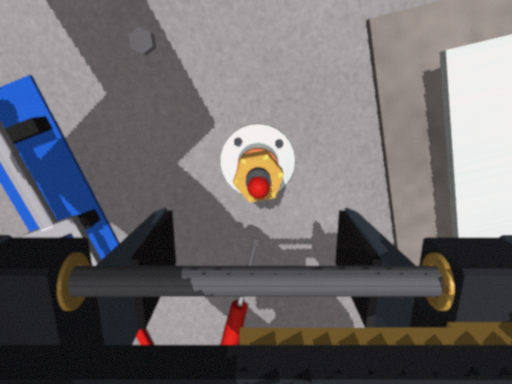

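```bash
python3 - <<'E'
from h import *
w=np.load("w3.npy",allow_pickle=True).item(); c=w["color"][135:219,208:308,::-1]
cv2.imwrite("pics/c3.png",cv2.resize(c,None,fx=7,fy=7,interpolation=cv2.INTER_CUBIC))
print("red",blobs(hsv(w,(0,150,60),(8,255,255)),12)[0],"white",blobs(hsv(w,(0,0,190),(179,40,255)),40)[0])
E
```

```text
red [(np.int32(371), [258.1, 187.1], [247, 177, 23, 22]), (np.int32(656), [233.7, 325.0], [221, 301, 26, 45]), (np.int32(172), [143.2, 337.7], [136, 329, 17, 17])] white [(np.int32(11662), [481.9, 135.1], [446, 34, 66, 203]), (np.int32(2028), [255.9, 149.7], [220, 124, 75, 69]), (np.int32(60), [46.6, 228.4], [41, 225, 13, 8])]
```

View pics/c3.png

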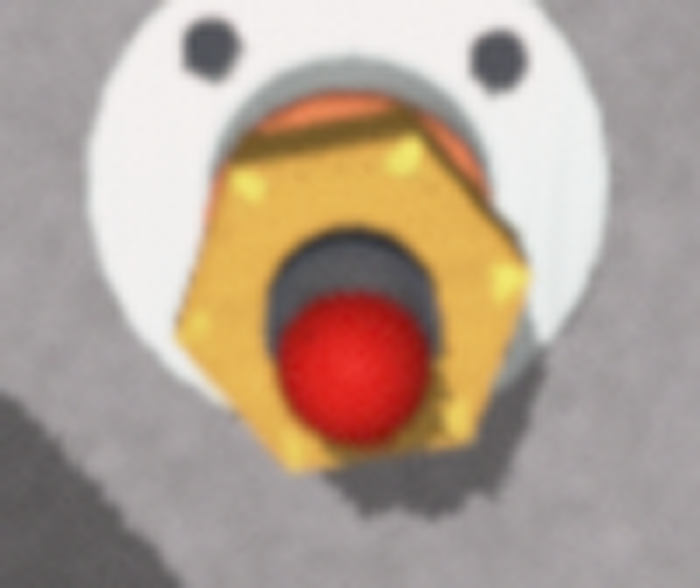

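```bash
python3 - <<'E'
from h import *
w=np.load("w3.npy",allow_pickle=True).item()
P=np.array([onz(w,x/7+208,y/7+135,92)[:2] for x,y in((232,163),(414,133),(528,275),(474,442),(293,472),(178,332))])
c=P.mean(0); d=P-c; a=np.degrees(np.arctan2(d[:,1],d[:,0])); print(c,np.hypot(*d.T),a%60, "mean corner",np.degrees(np.angle(np.exp(6j*np.radians(a)).sum()))/6)
print("tubetop",onz(w,258.1,187,130),"foot",onz(w,208+349/7,135+165/7,12), "foot ext",[onz(w,208+x/7,135+165/7,12) for x in (86,608)])
E
```

```text
[569.88291229 266.63741817] [25.84648985 25.34773514 24.41182112 26.18642446 25.75778822 24.58399802] [20.91354975 22.4394195  21.20353976 21.74861984 22.10348792 20.29437335] mean corner 21.450633552297464
tubetop [567.41888571 266.74590932 130.        ] foot [566.10734201 267.97997727  12.        ] foot ext [array([551.61993241, 225.42090517,  12.        ]), array([580.37586617, 309.89603855,  12.        ])]
```

move_arm([
  {"tx": -0.11,"ty": 0.14,"tz": 0,"wx": 0,"wy": 0,"wz": 0.1152},
  {"tx": 0,"ty": 0,"tz": 0,"wx": 0,"wy": 0,"wz": 0.1152},
  {"tx": 0,"ty": 0,"tz": 0,"wx": 0,"wy": 0,"wz": 0.1152},
  {"tx": 0,"ty": 0,"tz": 2.39,"wx": 0,"wy": 0,"wz": 0},
  {"tx": 0,"ty": 0,"tz": 2.39,"wx": 0,"wy": 0,"wz": 0},
  {"tx": 0,"ty": 0,"tz": 2.39,"wx": 0,"wy": 0,"wz": 0},
  {"tx": 0,"ty": 0,"tz": 2.39,"wx": 0,"wy": 0,"wz": 0},
  {"tx": 0,"ty": 0,"tz": 2.39,"wx": 0,"wy": 0,"wz": 0},
  {"tx": 0,"ty": 0,"tz": 2.39,"wx": 0,"wy": 0,"wz": 0},
  {"tx": 0,"ty": 0,"tz": 2.39,"wx": 0,"wy": 0,"wz": 0},
  {"tx": 0,"ty": 0,"tz": 0,"wx": 0,"wy": 0,"wz": 0},
  {"tx": 0,"ty": 0,"tz": 0,"wx": 0,"wy": 0,"wz": 0},
])

```text
time_s: 2.75
ee_pos: [567.8, 266.2, 61.8]
ee_rot: [-179.9, -0.1, 141.6]
force: [-0.6, -0.1, 0.4]
gripper_width: 90.9
gripper_force: 0.0
```

move_arm([
  {"tx": 0,"ty": 0,"tz": 0,"wx": 0,"wy": 0,"wz": 0},
  {"tx": 0,"ty": 0,"tz": 0,"wx": 0,"wy": 0,"wz": 0},
  {"tx": 0,"ty": 0,"tz": 0,"wx": 0,"wy": 0,"wz": 0},
  {"tx": 0,"ty": 0,"tz": 0,"wx": 0,"wy": 0,"wz": 0},
  {"tx": 0,"ty": 0,"tz": 0,"wx": 0,"wy": 0,"wz": 0},
  {"tx": 0,"ty": 0,"tz": 0,"wx": 0,"wy": 0,"wz": 0},
  {"tx": 0,"ty": 0,"tz": 0,"wx": 0,"wy": 0,"wz": 0},
  {"tx": 0,"ty": 0,"tz": 0,"wx": 0,"wy": 0,"wz": 0},
], gripper=4.0, force=15)

```text
time_s: 3.42
ee_pos: [570.0, 265.9, 62.5]
ee_rot: [179.9, 0.0, 141.5]
force: [1.4, 2.4, 0.8]
gripper_width: 43.9
gripper_force: 15.0
```

```bash
python3 - <<'E'
from h import *
st=env.state(); print({k:np.round(st[k],2) for k in st if k not in("qvel","effort")})
E
```

```text
{'time_s': np.float64(3.42), 'qpos': array([ 2.394e+01,  3.009e+01,  9.393e+01,  5.000e-02,  5.588e+01,
       -2.755e+01]), 'ee_pos': array([569.99, 265.89,  62.53]), 'ee_rot': array([1.7989e+02, 1.0000e-02, 1.4147e+02]), 'force': array([1.4 , 2.36, 0.78]), 'torque': array([ 0.24, -0.21,  0.15]), 'gripper_force': np.float64(15.0), 'gripper_width': np.float64(43.92)}
```

move_arm([
  {"tx": 0,"ty": 0,"tz": 0,"wx": 0,"wy": 0,"wz": 0.08},
  {"tx": 0,"ty": 0,"tz": 0,"wx": 0,"wy": 0,"wz": 0.08},
  {"tx": 0,"ty": 0,"tz": 0,"wx": 0,"wy": 0,"wz": 0.08},
  {"tx": 0,"ty": 0,"tz": 0,"wx": 0,"wy": 0,"wz": 0.08},
  {"tx": 0,"ty": 0,"tz": 0,"wx": 0,"wy": 0,"wz": 0.08},
  {"tx": 0,"ty": 0,"tz": 0,"wx": 0,"wy": 0,"wz": 0.08},
  {"tx": 0,"ty": 0,"tz": 0,"wx": 0,"wy": 0,"wz": 0.08},
])

```text
time_s: 4.0
ee_pos: [569.8, 265.8, 62.5]
ee_rot: [179.9, -0.0, 109.2]
force: [0.7, 1.5, 0.8]
gripper_width: 44.0
gripper_force: 15.0
```

```bash
cat >st.py <<'E'
from h import *
st=env.state(); print({k:np.round(st[k],2).tolist() for k in ("time_s","ee_pos","ee_rot","force","torque","gripper_width","gripper_force","qpos")})
E
python3 st.py
```

```text
{'time_s': 4.0, 'ee_pos': [569.78, 265.78, 62.54], 'ee_rot': [179.94, -0.02, 109.2], 'force': [0.66, 1.54, 0.83], 'torque': [0.15, 0.1, 0.21], 'gripper_width': 43.96, 'gripper_force': 15.0, 'qpos': [23.95, 30.09, 93.93, 0.02, 55.92, 4.74]}
```

move_arm([
  {"tx": 0,"ty": 0,"tz": 0,"wx": 0,"wy": 0,"wz": 0.06},
  {"tx": 0,"ty": 0,"tz": 0,"wx": 0,"wy": 0,"wz": 0.06},
  {"tx": 0,"ty": 0,"tz": 0,"wx": 0,"wy": 0,"wz": 0},
])

```text
time_s: 4.25
ee_pos: [569.7, 265.8, 62.5]
ee_rot: [180.0, -0.0, 102.4]
force: [0.3, 1.2, 0.6]
gripper_width: 43.8
gripper_force: 15.0
```

```bash
python3 st.py
```

```text
{'time_s': 4.25, 'ee_pos': [569.68, 265.79, 62.49], 'ee_rot': [179.95, -0.04, 102.44], 'force': [0.27, 1.19, 0.55], 'torque': [0.14, -0.01, -0.26], 'gripper_width': 43.79, 'gripper_force': 15.0, 'qpos': [23.95, 30.09, 93.93, 0.04, 55.93, 11.49]}
```

move_arm([
  {"tx": 0,"ty": 0,"tz": 0,"wx": 0,"wy": 0,"wz": 0.05},
  {"tx": 0,"ty": 0,"tz": 0,"wx": 0,"wy": 0,"wz": 0.05},
])

```text
time_s: 4.42
ee_pos: [569.7, 265.7, 62.5]
ee_rot: [180.0, -0.0, 96.8]
force: [1.1, 1.9, 1.0]
gripper_width: 43.7
gripper_force: 15.0
```

```bash
python3 st.py
```

```text
{'time_s': 4.42, 'ee_pos': [569.68, 265.75, 62.53], 'ee_rot': [179.96, -0.04, 96.77], 'force': [1.12, 1.95, 1.04], 'torque': [0.19, 0.08, 0.2], 'gripper_width': 43.74, 'gripper_force': 15.0, 'qpos': [23.95, 30.09, 93.93, 0.03, 55.93, 17.16]}
```

move_arm([
  {"tx": 0,"ty": 0,"tz": 0,"wx": 0,"wy": 0,"wz": 0.05},
  {"tx": 0,"ty": 0,"tz": 0,"wx": 0,"wy": 0,"wz": 0.05},
])

```text
time_s: 4.58
ee_pos: [569.6, 265.8, 62.5]
ee_rot: [180.0, -0.0, 91.0]
force: [-0.2, 1.4, 1.7]
gripper_width: 44.0
gripper_force: 15.0
```

```bash
python3 st.py
```

```text
{'time_s': 4.58, 'ee_pos': [569.63, 265.75, 62.51], 'ee_rot': [179.97, -0.04, 91.04], 'force': [-0.15, 1.44, 1.73], 'torque': [0.16, 0.12, 0.21], 'gripper_width': 44.04, 'gripper_force': 15.0, 'qpos': [23.95, 30.09, 93.94, 0.03, 55.93, 22.89]}
```

move_arm([
  {"tx": 0,"ty": 0,"tz": 0,"wx": 0,"wy": 0,"wz": 0.05},
  {"tx": 0,"ty": 0,"tz": 0,"wx": 0,"wy": 0,"wz": 0.05},
])

```text
time_s: 4.75
ee_pos: [569.5, 265.8, 62.5]
ee_rot: [180.0, -0.0, 85.3]
force: [0.1, 1.8, 0.8]
gripper_width: 43.9
gripper_force: 15.0
```

```bash
python3 st.py
```

```text
{'time_s': 4.75, 'ee_pos': [569.54, 265.76, 62.49], 'ee_rot': [179.98, -0.04, 85.31], 'force': [0.05, 1.77, 0.84], 'torque': [0.19, 0.12, 0.27], 'gripper_width': 43.87, 'gripper_force': 15.0, 'qpos': [23.95, 30.09, 93.94, 0.03, 55.94, 28.63]}
```

move_arm([
  {"tx": 0,"ty": 0,"tz": 0,"wx": 0,"wy": 0,"wz": 0.05},
])

```text
time_s: 4.83
ee_pos: [569.6, 265.8, 62.5]
ee_rot: [180.0, -0.0, 82.4]
force: [0.6, 1.0, 1.3]
gripper_width: 44.0
gripper_force: 15.0
```

```bash
python3 st.py
```

```text
{'time_s': 4.83, 'ee_pos': [569.56, 265.77, 62.51], 'ee_rot': [179.98, -0.04, 82.44], 'force': [0.63, 1.0, 1.27], 'torque': [0.24, 0.18, 0.26], 'gripper_width': 44.02, 'gripper_force': 15.0, 'qpos': [23.95, 30.08, 93.94, 0.03, 55.94, 31.49]}
```

move_arm([
  {"tx": 0,"ty": 0,"tz": 0,"wx": 0,"wy": 0,"wz": 0.05},
  {"tx": 0,"ty": 0,"tz": 0,"wx": 0,"wy": 0,"wz": 0.05},
])

```text
time_s: 5.0
ee_pos: [569.4, 265.0, 62.5]
ee_rot: [180.0, 0.1, 76.9]
force: [-1.1, -0.4, 2.8]
gripper_width: 44.8
gripper_force: 15.0
```

```bash
python3 st.py
```

```text
{'time_s': 5.0, 'ee_pos': [569.41, 265.03, 62.54], 'ee_rot': [179.97, 0.06, 76.85], 'force': [-1.08, -0.4, 2.77], 'torque': [0.0, 0.15, 0.76], 'gripper_width': 44.8, 'gripper_force': 15.01, 'qpos': [23.94, 30.07, 93.95, -0.08, 55.99, 37.14]}
```

move_arm([
  {"tx": 0,"ty": 0,"tz": 0,"wx": 0,"wy": 0,"wz": 0.05},
])

```text
time_s: 5.08
ee_pos: [569.3, 265.0, 62.5]
ee_rot: [180.0, 0.1, 74.0]
force: [0.1, 0.6, 2.6]
gripper_width: 45.6
gripper_force: 15.0
```

```bash
python3 st.py
```

```text
{'time_s': 5.08, 'ee_pos': [569.33, 265.01, 62.53], 'ee_rot': [179.98, 0.06, 73.99], 'force': [0.05, 0.57, 2.61], 'torque': [0.1, 0.14, 0.7], 'gripper_width': 45.63, 'gripper_force': 15.01, 'qpos': [23.94, 30.07, 93.96, -0.07, 55.99, 39.99]}
```

move_arm([
  {"tx": 0,"ty": 0,"tz": 0,"wx": 0,"wy": 0,"wz": 0},
  {"tx": 0,"ty": 0,"tz": 0,"wx": 0,"wy": 0,"wz": 0},
  {"tx": 0,"ty": 0,"tz": 0,"wx": 0,"wy": 0,"wz": 0},
  {"tx": 0,"ty": 0,"tz": 0,"wx": 0,"wy": 0,"wz": 0},
  {"tx": 0,"ty": 0,"tz": -2,"wx": 0,"wy": 0,"wz": 0},
  {"tx": 0,"ty": 0,"tz": -3.6,"wx": 0,"wy": 0,"wz": 0},
  {"tx": 0,"ty": 0,"tz": -3.6,"wx": 0,"wy": 0,"wz": 0},
  {"tx": 0,"ty": 0,"tz": -3.6,"wx": 0,"wy": 0,"wz": 0},
  {"tx": 0,"ty": 0,"tz": -3.6,"wx": 0,"wy": 0,"wz": 0},
], gripper=9.0)

```text
time_s: 5.83
ee_pos: [569.1, 265.2, 227.9]
ee_rot: [-180.0, 0.0, 73.9]
force: [0.5, 1.1, -0.0]
gripper_width: 90.0
gripper_force: 0.0
```

move_arm([
  {"tx": 0,"ty": 0,"tz": 0,"wx": 0,"wy": 0,"wz": -0.117},
  {"tx": 0,"ty": 0,"tz": 0,"wx": 0,"wy": 0,"wz": -0.117},
  {"tx": 0,"ty": 0,"tz": 0,"wx": 0,"wy": 0,"wz": -0.117},
  {"tx": 0,"ty": 0,"tz": 0,"wx": 0,"wy": 0,"wz": -0.117},
  {"tx": 0,"ty": 0,"tz": 0,"wx": 0,"wy": 0,"wz": -0.117},
  {"tx": 0,"ty": 0,"tz": 0,"wx": 0,"wy": 0,"wz": -0.117},
  {"tx": 0,"ty": 0,"tz": 0,"wx": 0,"wy": 0,"wz": -0.117},
  {"tx": 0,"ty": 0,"tz": 0,"wx": 0,"wy": 0,"wz": -0.117},
  {"tx": 0,"ty": 0,"tz": 0,"wx": 0,"wy": 0,"wz": -0.117},
  {"tx": 0,"ty": 0,"tz": 0,"wx": 0,"wy": 0,"wz": -0.117},
  {"tx": 0,"ty": 0,"tz": 0,"wx": 0,"wy": 0,"wz": -0.117},
  {"tx": 0,"ty": 0,"tz": 0,"wx": 0,"wy": 0,"wz": -0.117},
])

```text
time_s: 6.83
ee_pos: [569.3, 265.3, 226.1]
ee_rot: [-180.0, -0.0, 154.7]
force: [-0.7, -1.0, 0.3]
gripper_width: 90.0
gripper_force: 0.0
```

move_arm([
  {"tx": 0,"ty": 0,"tz": 0,"wx": 0,"wy": 0,"wz": -0.117},
  {"tx": 0,"ty": 0,"tz": 0,"wx": 0,"wy": 0,"wz": -0.117},
  {"tx": 0,"ty": 0,"tz": 0,"wx": 0,"wy": 0,"wz": -0.117},
  {"tx": 0,"ty": 0,"tz": 0,"wx": 0,"wy": 0,"wz": -0.117},
  {"tx": 0,"ty": 0,"tz": 0,"wx": 0,"wy": 0,"wz": 0},
  {"tx": 0,"ty": 0,"tz": 0,"wx": 0,"wy": 0,"wz": 0},
])

```text
time_s: 7.33
ee_pos: [569.3, 265.3, 226.1]
ee_rot: [180.0, -0.0, -179.0]
force: [0.7, 0.6, -0.0]
gripper_width: 90.3
gripper_force: 0.0
```

```bash
python3 st.py; python3 - <<'E'
from h import *
w=grab_frame("wrist"); m=hsv(w,(12,90,60),(34,255,255)); m[225:]=0
cv2.imwrite("pics/w4.png",w["color"][:,:,::-1])
c=max(cv2.findContours(m,0,2)[0],key=cv2.contourArea); hl=cv2.convexHull(c)
a=cv2.approxPolyDP(hl,3,True)[:,0]; print(a.tolist())
P=np.array([onz(w,u,v,92)[:2] for u,v in a]); d=P-np.array([569.5,265.5]); print(P.round(1).tolist(),(np.degrees(np.arctan2(d[:,1],d[:,0]))%60).round(1),np.hypot(*d.T).round(1))
E
```

```text
{'time_s': 7.33, 'ee_pos': [569.35, 265.29, 226.12], 'ee_rot': [180.0, -0.02, -179.03], 'force': [0.73, 0.63, -0.01], 'torque': [0.02, 0.01, -0.03], 'gripper_width': 90.25, 'gripper_force': 0.0, 'qpos': [23.93, 22.79, 81.04, 0.01, 76.19, -67.04]}
[[248, 149], [270, 153], [275, 159], [281, 183], [264, 202], [239, 197], [230, 175]]
[[541.9, 257.9], [545.3, 278.6], [550.9, 283.4], [574.2, 290.0], [593.7, 274.1], [589.0, 249.6], [567.1, 241.0]] [15.3 31.7 16.  19.  19.5 20.9 24.4] [28.7 27.5 25.8 24.9 25.7 25.1 24.6]
```

move_arm([
  {"tx": 1.074,"ty": -3.649,"tz": 0,"wx": 0,"wy": 0,"wz": 0},
  {"tx": 1.074,"ty": -3.649,"tz": 0,"wx": 0,"wy": 0,"wz": 0},
  {"tx": 1.074,"ty": -3.649,"tz": 0,"wx": 0,"wy": 0,"wz": 0},
  {"tx": 1.074,"ty": -3.649,"tz": 0,"wx": 0,"wy": 0,"wz": 0},
  {"tx": 1.074,"ty": -3.649,"tz": 0,"wx": 0,"wy": 0,"wz": 0},
  {"tx": 1.074,"ty": -3.649,"tz": 0,"wx": 0,"wy": 0,"wz": 0},
  {"tx": 1.074,"ty": -3.649,"tz": 0,"wx": 0,"wy": 0,"wz": 0},
  {"tx": 0,"ty": 0,"tz": 0,"wx": 0,"wy": 0,"wz": 0},
  {"tx": 0,"ty": 0,"tz": 0,"wx": 0,"wy": 0,"wz": 0},
  {"tx": 0,"ty": 0,"tz": 0,"wx": 0,"wy": 0,"wz": 0},
])

```text
time_s: 8.22
ee_pos: [499.5, 8.7, 226.5]
ee_rot: [180.0, 0.0, -179.0]
force: [0.5, -0.2, 0.2]
gripper_width: 89.9
gripper_force: 0.0
```

```bash
python3 st.py; python3 - <<'E'
from h import *
w=grab_frame("wrist"); cv2.imwrite("pics/w5.png",w["color"][:,:,::-1])
B=hsv(w,(100,120,30),(130,255,255))
for v in range(10,240,20):
    x=np.flatnonzero(B[v]); 
    if len(x)<5: continue
    g=np.flatnonzero(np.diff(x)>8); print(v,x[0],x[-1],[(x[i],x[i+1],onz(w,x[i],v,44).round(1).tolist(),onz(w,x[i+1],v,44).round(1).tolist()) for i in g])
E
```

```text
{'time_s': 8.22, 'ee_pos': [499.52, 8.7, 226.45], 'ee_rot': [179.96, 0.04, -178.98], 'force': [0.49, -0.16, 0.21], 'torque': [0.05, 0.06, -0.04], 'gripper_width': 89.95, 'gripper_force': 0.0, 'qpos': [-0.35, 11.0, 97.93, 0.04, 71.03, -91.38]}
70 208 295 [(np.int64(242), np.int64(267), [399.8, -6.4, 44.0], [399.3, 18.9, 44.0])]
90 209 295 [(np.int64(245), np.int64(264), [419.1, -3.2, 44.0], [418.8, 16.3, 44.0])]
110 210 294 [(np.int64(245), np.int64(267), [439.2, -3.1, 44.0], [438.8, 20.0, 44.0])]
130 211 294 [(np.int64(246), np.int64(264), [459.9, -1.8, 44.0], [459.6, 17.3, 44.0])]
150 211 293 [(np.int64(246), np.int64(264), [481.4, -1.6, 44.0], [481.1, 17.8, 44.0])]
170 212 293 [(np.int64(247), np.int64(264), [503.5, -0.3, 44.0], [503.2, 18.4, 44.0])]
190 213 292 [(np.int64(247), np.int64(264), [526.5, -0.1, 44.0], [526.2, 19.0, 44.0])]
210 0 291 [(np.int64(7), np.int64(214), [554.8, -273.0, 44.0], [550.9, -37.4, 44.0]), (np.int64(245), np.int64(266), [550.3, -2.1, 44.0], [549.9, 21.8, 44.0]), (np.int64(272), np.int64(287), [549.8, 28.6, 44.0], [549.5, 45.7, 44.0])]
230 215 291 [(np.int64(227), np.int64(238), [575.3, -22.8, 44.0], [575.1, -10.0, 44.0]), (np.int64(274), np.int64(286), [574.4, 31.7, 44.0], [574.2, 45.7, 44.0])]
```

View pics/w5.png

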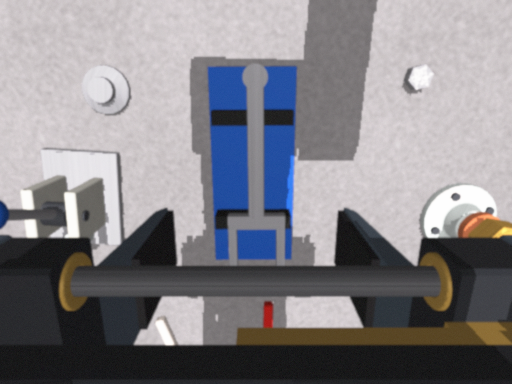

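move_arm([
  {"tx": 0,"ty": 0,"tz": 3.4,"wx": 0,"wy": 0,"wz": -0.007},
  {"tx": 0,"ty": 0,"tz": 3.4,"wx": 0,"wy": 0,"wz": 0},
  {"tx": 0,"ty": 0,"tz": 3.4,"wx": 0,"wy": 0,"wz": 0},
  {"tx": 0,"ty": 0,"tz": 3.4,"wx": 0,"wy": 0,"wz": 0},
  {"tx": 0,"ty": 0,"tz": 3.4,"wx": 0,"wy": 0,"wz": 0},
  {"tx": 0,"ty": 0,"tz": 2.5,"wx": 0,"wy": 0,"wz": 0},
  {"tx": 0,"ty": 0,"tz": 1.25,"wx": 0,"wy": 0,"wz": 0},
  {"tx": 0,"ty": 0,"tz": 0,"wx": 0,"wy": 0,"wz": 0},
  {"tx": 0,"ty": 0,"tz": 0,"wx": 0,"wy": 0,"wz": 0},
])

```text
time_s: 9.02
ee_pos: [499.5, 9.7, 18.2]
ee_rot: [180.0, -0.1, -178.4]
force: [1.5, -0.7, 0.6]
gripper_width: 89.9
gripper_force: 0.0
```

move_arm([
  {"tx": 0,"ty": 0,"tz": 0,"wx": 0,"wy": 0,"wz": 0},
  {"tx": 0,"ty": 0,"tz": 0,"wx": 0,"wy": 0,"wz": 0},
  {"tx": 0,"ty": 0,"tz": 0,"wx": 0,"wy": 0,"wz": 0},
  {"tx": 0,"ty": 0,"tz": 0,"wx": 0,"wy": 0,"wz": 0},
  {"tx": 0,"ty": 0,"tz": 0,"wx": 0,"wy": 0,"wz": 0},
  {"tx": 0,"ty": 0,"tz": 0,"wx": 0,"wy": 0,"wz": 0},
  {"tx": 0,"ty": 0,"tz": 0,"wx": 0,"wy": 0,"wz": 0},
  {"tx": 0,"ty": 0,"tz": 0,"wx": 0,"wy": 0,"wz": 0},
  {"tx": 0,"ty": 0,"tz": 0,"wx": 0,"wy": 0,"wz": 0},
], gripper=1.0, force=50)

```text
time_s: 9.77
ee_pos: [499.2, 8.5, 18.8]
ee_rot: [180.0, 0.0, -178.5]
force: [-0.7, 0.1, 0.8]
gripper_width: 32.8
gripper_force: 0.0
```

```bash
python3 st.py
```

```text
{'time_s': 9.77, 'ee_pos': [499.24, 8.47, 18.75], 'ee_rot': [180.0, 0.0, -178.48], 'force': [-0.68, 0.08, 0.82], 'torque': [0.0, -0.04, -0.02], 'gripper_width': 32.79, 'gripper_force': 0.0, 'qpos': [-0.35, 23.86, 114.23, 0.01, 41.92, -91.87]}
```

move_arm([
  {"tx": 0,"ty": 0,"tz": 0,"wx": 0,"wy": 0,"wz": 0},
  {"tx": 0,"ty": 0,"tz": 0,"wx": 0,"wy": 0,"wz": 0},
  {"tx": 0,"ty": 0,"tz": 0,"wx": 0,"wy": 0,"wz": 0},
  {"tx": 0,"ty": 0,"tz": 0,"wx": 0,"wy": 0,"wz": 0},
  {"tx": 0,"ty": 0,"tz": 0,"wx": 0,"wy": 0,"wz": 0},
  {"tx": 0,"ty": 0,"tz": 0,"wx": 0,"wy": 0,"wz": 0},
])

```text
time_s: 10.27
ee_pos: [499.2, 8.6, 18.7]
ee_rot: [180.0, -0.0, -178.5]
force: [-0.9, 1.7, 0.3]
gripper_width: 18.0
gripper_force: 50.0
```

move_arm([
  {"tx": 0,"ty": 0,"tz": -1.3,"wx": 0,"wy": 0,"wz": 0},
  {"tx": 0,"ty": 0,"tz": -1.7,"wx": 0,"wy": 0,"wz": 0},
  {"tx": 0,"ty": 0,"tz": -1.7,"wx": 0,"wy": 0,"wz": 0},
  {"tx": 0,"ty": 0,"tz": -1.7,"wx": 0,"wy": 0,"wz": 0},
  {"tx": 0,"ty": 0,"tz": -1.7,"wx": 0,"wy": 0,"wz": 0},
  {"tx": 0,"ty": 0,"tz": 0,"wx": 0,"wy": 0,"wz": 0},
])

```text
time_s: 10.77
ee_pos: [500.9, 8.4, 102.0]
ee_rot: [-180.0, 0.3, -178.5]
force: [1.0, -0.2, -3.4]
gripper_width: 17.9
gripper_force: 50.0
```

move_arm([
  {"tx": 0.9,"ty": 2.043,"tz": 0,"wx": 0,"wy": 0,"wz": 0},
  {"tx": 0.9,"ty": 2.043,"tz": 0,"wx": 0,"wy": 0,"wz": 0},
  {"tx": 0.9,"ty": 2.043,"tz": 0,"wx": 0,"wy": 0,"wz": 0},
  {"tx": 0.9,"ty": 2.043,"tz": 0,"wx": 0,"wy": 0,"wz": 0},
  {"tx": 0.9,"ty": 2.043,"tz": 0,"wx": 0,"wy": 0,"wz": 0},
  {"tx": 0.9,"ty": 2.043,"tz": 0,"wx": 0,"wy": 0,"wz": 0},
  {"tx": 0.9,"ty": 2.043,"tz": 0,"wx": 0,"wy": 0,"wz": 0},
  {"tx": 0.9,"ty": 2.043,"tz": 0,"wx": 0,"wy": 0,"wz": 0},
  {"tx": 0.9,"ty": 2.043,"tz": 0,"wx": 0,"wy": 0,"wz": 0},
  {"tx": 0.97,"ty": 2.043,"tz": 0,"wx": 0,"wy": 0,"wz": 0},
  {"tx": 0,"ty": 0,"tz": 0,"wx": 0,"wy": 0,"wz": 0},
])

```text
time_s: 11.68
ee_pos: [400.7, 212.4, 98.3]
ee_rot: [180.0, -0.2, -178.3]
force: [-0.6, -0.3, -4.8]
gripper_width: 17.4
gripper_force: 50.0
```

move_arm([
  {"tx": 0,"ty": 0,"tz": 0.7,"wx": 0,"wy": 0,"wz": -0.0594},
  {"tx": 0,"ty": 0,"tz": 0.8,"wx": 0,"wy": 0,"wz": -0.0594},
  {"tx": 0,"ty": 0,"tz": 0.8,"wx": 0,"wy": 0,"wz": -0.0594},
  {"tx": 0,"ty": 0,"tz": 0.8,"wx": 0,"wy": 0,"wz": -0.0594},
  {"tx": 0,"ty": 0,"tz": 0.8,"wx": 0,"wy": 0,"wz": -0.0594},
  {"tx": 0,"ty": 0,"tz": 0,"wx": 0,"wy": 0,"wz": 0},
  {"tx": 0,"ty": 0,"tz": 0,"wx": 0,"wy": 0,"wz": 0},
  {"tx": 0,"ty": 0,"tz": 0,"wx": 0,"wy": 0,"wz": 0},
])

```text
time_s: 12.35
ee_pos: [403.2, 210.0, 60.6]
ee_rot: [-180.0, -0.0, -161.5]
force: [0.9, 0.0, -4.2]
gripper_width: 17.1
gripper_force: 50.0
```

```bash
python3 st.py; python3 - <<'E'
from h import *
w=grab_frame("wrist"); t=grab_frame("top")
a=cv2.resize(t["color"][140:260,80:280],(800,480),interpolation=cv2.INTER_CUBIC); cv2.imwrite("pics/t6.png",a[:,:,::-1])
E
```

```text
{'time_s': 12.35, 'ee_pos': [403.19, 210.03, 60.56], 'ee_rot': [-179.99, -0.02, -161.54], 'force': [0.91, 0.04, -4.2], 'torque': [0.06, 0.06, -0.02], 'gripper_width': 17.14, 'gripper_force': 50.0, 'qpos': [26.07, 17.12, 117.26, -0.0, 45.64, -82.38]}
```

View pics/t6.png

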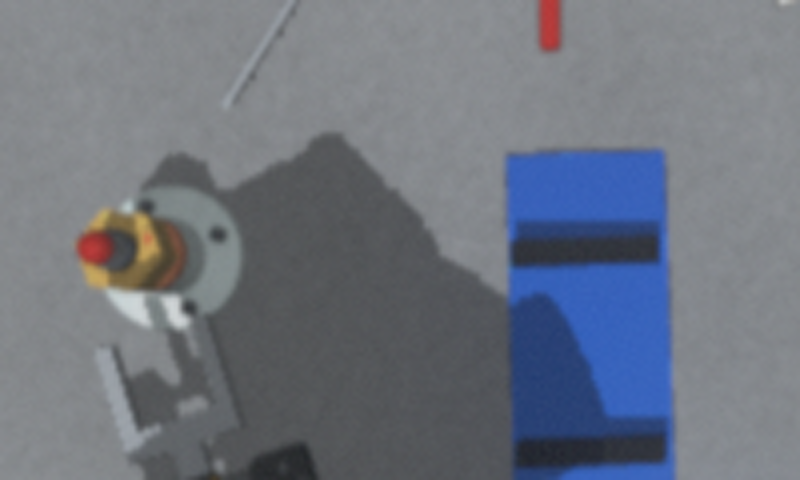

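move_arm([
  {"tx": -1.2,"ty": 0.04,"tz": 0,"wx": 0,"wy": 0,"wz": 0},
  {"tx": -0.8,"ty": 0,"tz": 0,"wx": 0,"wy": 0,"wz": 0},
  {"tx": -0.4,"ty": 0,"tz": 0,"wx": 0,"wy": 0,"wz": 0},
  {"tx": -0.4,"ty": 0,"tz": 0,"wx": 0,"wy": 0,"wz": 0},
  {"tx": -0.4,"ty": 0,"tz": 0,"wx": 0,"wy": 0,"wz": 0},
  {"tx": -0.4,"ty": 0,"tz": 0,"wx": 0,"wy": 0,"wz": 0},
  {"tx": 0,"ty": 0,"tz": 0,"wx": 0,"wy": 0,"wz": 0},
])

```text
time_s: 13.03
ee_pos: [438.0, 222.5, 60.8]
ee_rot: [180.0, 0.1, -161.5]
force: [0.1, -0.9, -3.3]
gripper_width: 17.7
gripper_force: 50.0
```

```bash
python3 st.py
```

```text
{'time_s': 13.03, 'ee_pos': [438.04, 222.49, 60.81], 'ee_rot': [179.99, 0.06, -161.47], 'force': [0.11, -0.9, -3.3], 'torque': [0.04, 0.05, 0.02], 'gripper_width': 17.67, 'gripper_force': 50.0, 'qpos': [25.58, 19.82, 112.73, 0.0, 47.38, -82.95]}
```

move_arm([
  {"tx": -0.4,"ty": 0,"tz": 0,"wx": 0,"wy": 0,"wz": 0},
  {"tx": -0.4,"ty": 0,"tz": 0,"wx": 0,"wy": 0,"wz": 0},
  {"tx": 0,"ty": 0,"tz": 0,"wx": 0,"wy": 0,"wz": 0},
])

```text
time_s: 13.28
ee_pos: [445.8, 225.1, 60.9]
ee_rot: [180.0, 0.1, -161.5]
force: [-0.1, -0.3, -3.6]
gripper_width: 17.6
gripper_force: 50.0
```

```bash
python3 st.py
```

```text
{'time_s': 13.28, 'ee_pos': [445.77, 225.1, 60.89], 'ee_rot': [179.99, 0.08, -161.46], 'force': [-0.11, -0.27, -3.58], 'torque': [-0.01, 0.02, 0.04], 'gripper_width': 17.58, 'gripper_force': 50.0, 'qpos': [25.47, 20.41, 111.72, 0.0, 47.79, -83.07]}
```

move_arm([
  {"tx": -0.4,"ty": 0,"tz": 0,"wx": 0,"wy": 0,"wz": 0},
  {"tx": -0.4,"ty": 0,"tz": 0,"wx": 0,"wy": 0,"wz": 0},
  {"tx": -0.4,"ty": 0,"tz": 0,"wx": 0,"wy": 0,"wz": 0},
  {"tx": -0.4,"ty": 0,"tz": 0,"wx": 0,"wy": 0,"wz": 0},
  {"tx": 0,"ty": 0,"tz": 0,"wx": 0,"wy": 0,"wz": 0},
])

```text
time_s: 13.7
ee_pos: [461.1, 230.2, 60.9]
ee_rot: [180.0, 0.1, -161.5]
force: [-0.1, 0.2, -4.4]
gripper_width: 17.7
gripper_force: 50.0
```

```bash
python3 st.py
```

```text
{'time_s': 13.7, 'ee_pos': [461.13, 230.25, 60.85], 'ee_rot': [179.99, 0.09, -161.46], 'force': [-0.1, 0.16, -4.38], 'torque': [0.03, 0.07, -0.02], 'gripper_width': 17.71, 'gripper_force': 50.0, 'qpos': [25.25, 21.61, 109.66, 0.0, 48.65, -83.28]}
```

move_arm([
  {"tx": -0.4,"ty": 0,"tz": 0,"wx": 0,"wy": 0,"wz": 0},
  {"tx": -0.4,"ty": 0,"tz": 0,"wx": 0,"wy": 0,"wz": 0},
  {"tx": -0.4,"ty": 0,"tz": 0,"wx": 0,"wy": 0,"wz": 0},
  {"tx": 0,"ty": 0,"tz": 0,"wx": 0,"wy": 0,"wz": 0},
])

```text
time_s: 14.03
ee_pos: [472.5, 234.1, 60.9]
ee_rot: [180.0, 0.1, -161.5]
force: [0.2, 0.0, -3.8]
gripper_width: 17.3
gripper_force: 50.0
```

```bash
python3 st.py
```

```text
{'time_s': 14.03, 'ee_pos': [472.5, 234.06, 60.86], 'ee_rot': [179.99, 0.09, -161.46], 'force': [0.16, 0.01, -3.75], 'torque': [0.01, 0.08, 0.02], 'gripper_width': 17.29, 'gripper_force': 50.0, 'qpos': [25.1, 22.5, 108.11, 0.0, 49.31, -83.44]}
```

move_arm([
  {"tx": -0.013,"ty": 0.511,"tz": 0,"wx": 0,"wy": 0,"wz": 0.05},
  {"tx": -0.013,"ty": 0.511,"tz": 0,"wx": 0,"wy": 0,"wz": 0.05},
  {"tx": -0.013,"ty": 0.511,"tz": 0,"wx": 0,"wy": 0,"wz": 0.05},
  {"tx": -0.013,"ty": 0.511,"tz": 0,"wx": 0,"wy": 0,"wz": 0.05},
  {"tx": 0,"ty": 0,"tz": 0,"wx": 0,"wy": 0,"wz": 0},
])

```text
time_s: 14.45
ee_pos: [467.2, 253.2, 60.7]
ee_rot: [-179.9, 0.0, -172.8]
force: [3.7, -4.0, -5.3]
gripper_width: 17.4
gripper_force: 50.0
```

```bash
python3 st.py
```

```text
{'time_s': 14.45, 'ee_pos': [467.24, 253.21, 60.66], 'ee_rot': [-179.9, 0.05, -172.81], 'force': [3.72, -3.97, -5.33], 'torque': [-0.57, -0.39, 0.19], 'gripper_width': 17.44, 'gripper_force': 50.0, 'qpos': [27.29, 22.86, 107.51, -0.15, 49.62, -69.81]}
```

move_arm([
  {"tx": -0.013,"ty": 0.511,"tz": 0,"wx": 0,"wy": 0,"wz": 0.05},
  {"tx": -0.013,"ty": 0.511,"tz": 0,"wx": 0,"wy": 0,"wz": 0.05},
  {"tx": 0,"ty": 0,"tz": 0,"wx": 0,"wy": 0,"wz": 0},
])

```text
time_s: 14.7
ee_pos: [466.4, 263.4, 60.7]
ee_rot: [-179.9, 0.0, -178.5]
force: [2.1, -3.6, -4.8]
gripper_width: 18.0
gripper_force: 50.0
```

```bash
python3 st.py
```

```text
{'time_s': 14.7, 'ee_pos': [466.45, 263.42, 60.69], 'ee_rot': [-179.94, 0.05, -178.53], 'force': [2.13, -3.58, -4.82], 'torque': [-0.54, -0.42, 0.24], 'gripper_width': 17.99, 'gripper_force': 50.0, 'qpos': [28.27, 23.17, 106.95, -0.1, 49.87, -63.13]}
```

move_arm([
  {"tx": -0.013,"ty": 0.511,"tz": 0,"wx": 0,"wy": 0,"wz": 0.05},
  {"tx": -0.013,"ty": 0.511,"tz": 0,"wx": 0,"wy": 0,"wz": 0.05},
  {"tx": -0.013,"ty": 0.511,"tz": 0,"wx": 0,"wy": 0,"wz": 0.05},
  {"tx": -0.013,"ty": 0.511,"tz": 0,"wx": 0,"wy": 0,"wz": 0.05},
])

```text
time_s: 15.03
ee_pos: [467.8, 283.3, 60.7]
ee_rot: [-179.9, 0.0, 170.0]
force: [1.8, -2.1, -3.6]
gripper_width: 17.4
gripper_force: 50.1
```

```bash
python3 st.py
```

```text
{'time_s': 15.03, 'ee_pos': [467.82, 283.34, 60.7], 'ee_rot': [-179.93, 0.04, 170.01], 'force': [1.8, -2.09, -3.61], 'torque': [-0.46, -0.27, 0.76], 'gripper_width': 17.37, 'gripper_force': 50.06, 'qpos': [30.05, 24.03, 105.43, -0.1, 50.56, -49.9]}
```

move_arm([
  {"tx": -0.013,"ty": 0.511,"tz": 0,"wx": 0,"wy": 0,"wz": 0.05},
  {"tx": -0.013,"ty": 0.511,"tz": 0,"wx": 0,"wy": 0,"wz": 0.05},
])

```text
time_s: 15.2
ee_pos: [470.0, 293.3, 60.7]
ee_rot: [-179.9, 0.0, 164.3]
force: [1.6, -3.1, -4.9]
gripper_width: 17.5
gripper_force: 50.1
```

```bash
python3 st.py
```

```text
{'time_s': 15.2, 'ee_pos': [470.02, 293.33, 60.67], 'ee_rot': [-179.93, 0.03, 164.28], 'force': [1.6, -3.14, -4.86], 'torque': [-0.37, -0.16, 0.77], 'gripper_width': 17.46, 'gripper_force': 50.07, 'qpos': [30.82, 24.57, 104.46, -0.09, 51.0, -43.4]}
```

move_arm([
  {"tx": -0.013,"ty": 0.511,"tz": 0,"wx": 0,"wy": 0,"wz": 0.05},
  {"tx": 0,"ty": 0,"tz": 0,"wx": 0,"wy": 0,"wz": 0},
])

```text
time_s: 15.37
ee_pos: [471.6, 298.7, 60.6]
ee_rot: [-180.0, 0.0, 161.4]
force: [1.3, -2.2, -4.0]
gripper_width: 17.7
gripper_force: 50.0
```

```bash
python3 st.py
```

```text
{'time_s': 15.37, 'ee_pos': [471.61, 298.73, 60.61], 'ee_rot': [-179.96, 0.02, 161.44], 'force': [1.27, -2.2, -4.01], 'torque': [-0.36, -0.24, 0.42], 'gripper_width': 17.75, 'gripper_force': 50.01, 'qpos': [31.19, 24.88, 103.91, -0.05, 51.23, -40.21]}
```

move_arm([
  {"tx": -0.005,"ty": 0.307,"tz": 0,"wx": 0,"wy": 0,"wz": 0.03},
  {"tx": 0,"ty": 0,"tz": 0,"wx": 0,"wy": 0,"wz": 0},
])

```text
time_s: 15.53
ee_pos: [472.6, 301.3, 60.7]
ee_rot: [-180.0, 0.0, 159.8]
force: [1.4, -2.9, -4.4]
gripper_width: 17.4
gripper_force: 50.0
```

```bash
python3 st.py
```

```text
{'time_s': 15.53, 'ee_pos': [472.55, 301.34, 60.67], 'ee_rot': [-179.97, 0.02, 159.75], 'force': [1.37, -2.94, -4.41], 'torque': [-0.41, -0.29, 0.61], 'gripper_width': 17.45, 'gripper_force': 50.04, 'qpos': [31.37, 25.04, 103.61, -0.04, 51.36, -38.36]}
```

move_arm([
  {"tx": -0.007,"ty": 0.409,"tz": 0,"wx": 0,"wy": 0,"wz": 0.04},
])

```text
time_s: 15.62
ee_pos: [473.7, 304.5, 60.7]
ee_rot: [-179.9, 0.0, 157.5]
force: [0.3, -3.3, -3.3]
gripper_width: 17.5
gripper_force: 50.2
```

```bash
python3 st.py
```

```text
{'time_s': 15.62, 'ee_pos': [473.7, 304.54, 60.68], 'ee_rot': [-179.93, 0.01, 157.49], 'force': [0.25, -3.34, -3.33], 'torque': [-0.6, -0.08, 1.0], 'gripper_width': 17.51, 'gripper_force': 50.16, 'qpos': [31.6, 25.26, 103.21, -0.06, 51.57, -35.86]}
```

move_arm([
  {"tx": -0.007,"ty": 0.409,"tz": 0,"wx": 0,"wy": 0,"wz": 0.04},
])

```text
time_s: 15.7
ee_pos: [475.0, 307.8, 60.6]
ee_rot: [-179.8, 0.0, 155.2]
force: [0.4, -6.0, -3.6]
gripper_width: 17.4
gripper_force: 50.3
```

```bash
python3 st.py
```

```text
{'time_s': 15.7, 'ee_pos': [475.05, 307.82, 60.58], 'ee_rot': [-179.83, 0.01, 155.21], 'force': [0.4, -5.97, -3.6], 'torque': [-1.04, -0.18, 1.2], 'gripper_width': 17.44, 'gripper_force': 50.35, 'qpos': [31.84, 25.52, 102.75, -0.13, 51.86, -33.29]}
```

move_arm([
  {"tx": -0.005,"ty": 0.307,"tz": 0,"wx": 0,"wy": 0,"wz": 0.03},
  {"tx": 0,"ty": 0,"tz": 0,"wx": 0,"wy": 0,"wz": 0},
])

```text
time_s: 15.87
ee_pos: [476.6, 310.3, 60.4]
ee_rot: [-179.8, 0.1, 153.6]
force: [1.7, -7.0, -3.1]
gripper_width: 17.8
gripper_force: 50.3
```

```bash
python3 st.py
```

```text
{'time_s': 15.87, 'ee_pos': [476.61, 310.28, 60.43], 'ee_rot': [-179.78, 0.06, 153.61], 'force': [1.66, -6.97, -3.15], 'torque': [-0.98, -0.27, 1.25], 'gripper_width': 17.84, 'gripper_force': 50.34, 'qpos': [32.0, 25.74, 102.38, -0.21, 52.03, -31.48]}
```

move_arm([
  {"tx": -0.007,"ty": -0.409,"tz": 0,"wx": 0,"wy": 0,"wz": -0.04},
  {"tx": -0.007,"ty": -0.409,"tz": 0,"wx": 0,"wy": 0,"wz": -0.04},
  {"tx": -0.007,"ty": -0.409,"tz": 0,"wx": 0,"wy": 0,"wz": -0.04},
  {"tx": 0,"ty": 0,"tz": 0,"wx": 0,"wy": 0,"wz": 0},
  {"tx": 0,"ty": 0,"tz": 0,"wx": 0,"wy": 0,"wz": 0},
])

```text
time_s: 16.28
ee_pos: [472.7, 300.9, 60.9]
ee_rot: [179.9, 0.1, 160.1]
force: [4.1, -1.2, -6.8]
gripper_width: 17.8
gripper_force: 50.0
```

```bash
python3 st.py
```

```text
{'time_s': 16.28, 'ee_pos': [472.72, 300.9, 60.91], 'ee_rot': [179.91, 0.05, 160.14], 'force': [4.09, -1.18, -6.83], 'torque': [-0.04, -0.48, 0.29], 'gripper_width': 17.79, 'gripper_force': 50.0, 'qpos': [31.29, 24.97, 103.7, 0.02, 51.23, -38.86]}
```

move_arm([
  {"tx": -0.009,"ty": -0.3,"tz": 0,"wx": 0,"wy": 0,"wz": -0.03},
  {"tx": 0,"ty": 0,"tz": 0,"wx": 0,"wy": 0,"wz": 0},
])

```text
time_s: 16.45
ee_pos: [471.8, 298.1, 60.9]
ee_rot: [179.9, 0.1, 161.9]
force: [3.7, 0.2, -6.0]
gripper_width: 17.4
gripper_force: 50.0
```

```bash
python3 st.py
```

```text
{'time_s': 16.45, 'ee_pos': [471.76, 298.13, 60.85], 'ee_rot': [179.93, 0.05, 161.86], 'force': [3.69, 0.18, -6.0], 'torque': [-0.01, -0.53, 0.14], 'gripper_width': 17.43, 'gripper_force': 49.99, 'qpos': [31.1, 24.81, 104.0, 0.01, 51.1, -40.76]}
```

move_arm([
  {"tx": -0.009,"ty": -0.3,"tz": 0,"wx": 0,"wy": 0,"wz": -0.03},
  {"tx": 0,"ty": 0,"tz": 0,"wx": 0,"wy": 0,"wz": 0},
])

```text
time_s: 16.62
ee_pos: [470.9, 295.2, 60.9]
ee_rot: [179.9, 0.1, 163.6]
force: [4.6, -0.2, -5.8]
gripper_width: 17.9
gripper_force: 50.0
```

```bash
python3 st.py;  python3 - <<'E'
from h import *
t=grab_frame("top"); a=cv2.resize(t["color"][150:250,60:180],(720,600),interpolation=cv2.INTER_CUBIC); cv2.imwrite("pics/t7.png",a[:,:,::-1])
E
```

```text
{'time_s': 16.62, 'ee_pos': [470.86, 295.24, 60.88], 'ee_rot': [179.94, 0.05, 163.56], 'force': [4.61, -0.19, -5.83], 'torque': [-0.0, -0.51, 0.1], 'gripper_width': 17.89, 'gripper_force': 49.99, 'qpos': [30.9, 24.63, 104.31, 0.01, 50.98, -42.66]}
```

View pics/t7.png

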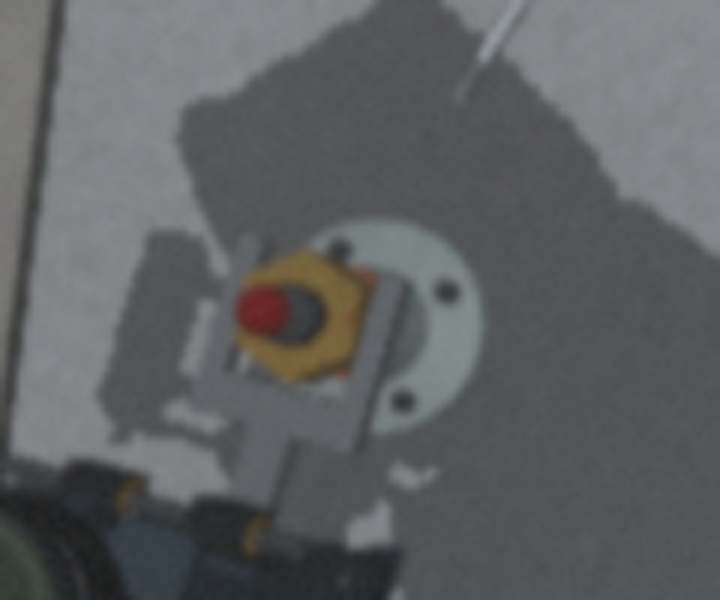

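move_arm([
  {"tx": -0.01,"ty": -0.5,"tz": 0,"wx": 0,"wy": 0,"wz": -0.05},
  {"tx": 0,"ty": 0,"tz": 0,"wx": 0,"wy": 0,"wz": 0},
])

```text
time_s: 16.83
ee_pos: [469.5, 290.1, 60.9]
ee_rot: [180.0, 0.1, 166.5]
force: [5.3, -1.7, -7.0]
gripper_width: 17.5
gripper_force: 50.0
```

```bash
python3 st.py
```

```text
{'time_s': 16.83, 'ee_pos': [469.47, 290.11, 60.88], 'ee_rot': [179.97, 0.06, 166.49], 'force': [5.34, -1.69, -7.03], 'torque': [-0.1, -0.52, 0.25], 'gripper_width': 17.55, 'gripper_force': 49.99, 'qpos': [30.53, 24.35, 104.82, -0.03, 50.77, -45.93]}
```

move_arm([
  {"tx": 0.4,"ty": 0,"tz": 0,"wx": 0,"wy": 0,"wz": 0},
  {"tx": 0.4,"ty": 0,"tz": 0,"wx": 0,"wy": 0,"wz": 0},
  {"tx": 0.4,"ty": 0,"tz": 0,"wx": 0,"wy": 0,"wz": 0},
  {"tx": 0,"ty": 0,"tz": 0,"wx": 0,"wy": 0,"wz": 0},
])

```text
time_s: 17.17
ee_pos: [459.7, 293.1, 61.8]
ee_rot: [179.9, 0.3, 166.4]
force: [7.3, -3.7, -3.4]
gripper_width: 17.8
gripper_force: 50.0
```

```bash
python3 st.py
```

```text
{'time_s': 17.17, 'ee_pos': [459.66, 293.15, 61.79], 'ee_rot': [179.9, 0.3, 166.44], 'force': [7.27, -3.66, -3.37], 'torque': [-0.7, -1.37, -0.02], 'gripper_width': 17.79, 'gripper_force': 50.0, 'qpos': [31.41, 23.69, 105.83, -0.19, 50.19, -44.91]}
```

```bash
python3 - <<'E'
from h import *
from scipy.spatial.transform import Rotation as Ro
w=grab_frame("wrist"); cv2.imwrite("pics/w8.png",w["color"][:,:,::-1]); st=env.state()
R=Ro.from_euler("xyz",st["ee_rot"],degrees=True).as_matrix(); p=st["ee_pos"]
g=cv2.GaussianBlur(cv2.cvtColor(w["color"],cv2.COLOR_RGB2GRAY),(3,3),0)
for X in (35,45,55,65,75,85):   # mm behind TCP along tool x, handle top z = -25
    c=[]
    for Y in range(-26,27,2):
        u,v=proj(w,p+R@np.array([X,Y,-25])); c.append(int(g[int(round(v)),int(round(u))]))
    print(X,np.round([u,v]),c)
print("axial",[(X,int(g[tuple(int(round(k)) for k in proj(w,p+R@np.array([X,0,-25]))[::-1])])) for X in range(20,125,3)])
E
```

```text
35 [312. 190.] [178, 181, 182, 177, 183, 182, 176, 174, 177, 203, 208, 208, 212, 217, 216, 213, 213, 154, 169, 175, 175, 172, 176, 174, 171, 177, 182]
45 [313. 169.] [175, 180, 172, 171, 177, 179, 177, 179, 173, 193, 210, 210, 214, 219, 218, 215, 216, 137, 162, 173, 178, 179, 182, 181, 179, 177, 178]
55 [314. 147.] [178, 180, 176, 178, 181, 179, 182, 180, 174, 198, 213, 213, 215, 220, 219, 215, 217, 145, 141, 177, 177, 175, 174, 175, 179, 183, 186]
65 [315. 124.] [180, 177, 178, 176, 178, 188, 183, 179, 168, 204, 216, 216, 216, 221, 219, 217, 218, 160, 103, 114, 177, 182, 180, 181, 179, 181, 184]
75 [316. 101.] [182, 180, 179, 175, 182, 178, 175, 177, 171, 194, 218, 218, 218, 222, 220, 218, 219, 155, 185, 178, 184, 182, 179, 179, 177, 178, 180]
85 [318.  76.] [181, 176, 171, 171, 177, 179, 175, 178, 206, 219, 230, 242, 246, 247, 239, 232, 224, 215, 195, 174, 177, 181, 184, 184, 181, 183, 190]
axial [(20, 216), (23, 217), (26, 217), (29, 217), (32, 217), (35, 217), (38, 218), (41, 219), (44, 219), (47, 219), (50, 220), (53, 220), (56, 220), (59, 221), (62, 221), (65, 221), (68, 221), (71, 222), (74, 222), (77, 222), (80, 228), (83, 240), (86, 245), (89, 229), (92, 245), (95, 234), (98, 226), (101, 227), (104, 227), (107, 189), (110, 183), (113, 181), (116, 36), (119, 31), (122, 28)]
```

move_arm([
  {"tx": 0,"ty": -0.06,"tz": 0,"wx": 0,"wy": 0,"wz": 0},
  {"tx": 0,"ty": 0,"tz": 0,"wx": 0,"wy": 0,"wz": 0},
])

```text
time_s: 17.38
ee_pos: [459.7, 293.0, 61.8]
ee_rot: [179.9, 0.3, 166.4]
force: [8.6, -2.7, -3.6]
gripper_width: 17.7
gripper_force: 50.0
```

```bash
python3 st.py
```

```text
{'time_s': 17.38, 'ee_pos': [459.66, 292.98, 61.84], 'ee_rot': [179.85, 0.29, 166.43], 'force': [8.64, -2.69, -3.62], 'torque': [-0.37, -1.26, 0.04], 'gripper_width': 17.71, 'gripper_force': 50.0, 'qpos': [31.36, 23.67, 105.86, -0.13, 50.17, -44.99]}
```

move_arm([
  {"tx": 0.2,"ty": 0,"tz": 0,"wx": 0,"wy": 0,"wz": 0.03},
  {"tx": 0.2,"ty": 0,"tz": 0,"wx": 0,"wy": 0,"wz": 0},
])

```text
time_s: 17.55
ee_pos: [459.1, 295.7, 62.5]
ee_rot: [179.5, 0.6, 164.8]
force: [15.0, -1.4, -7.5]
gripper_width: 17.5
gripper_force: 50.0
```

```bash
python3 st.py
```

```text
{'time_s': 17.55, 'ee_pos': [459.1, 295.66, 62.49], 'ee_rot': [179.54, 0.64, 164.79], 'force': [15.02, -1.4, -7.51], 'torque': [-0.09, -2.12, 0.46], 'gripper_width': 17.46, 'gripper_force': 50.02, 'qpos': [31.67, 23.49, 106.05, -0.21, 49.68, -42.98]}
```

```bash
python3 - <<'E'
from h import *
t=grab_frame("top"); s=grab_frame("scene"); w=grab_frame("wrist"); np.set_printoptions(precision=0,suppress=True)
print("brown",tri(t,(57.6,246.4),s,(437,318)), "white",tri(t,(28,227),s,(440,329)))
st=env.state(); print(st["ee_pos"],st["force"],st["effort"])
# wrist image: nut/stand vs tray colours at right side
g=cv2.cvtColor(w["color"],cv2.COLOR_RGB2GRAY)
for v in range(8,240,24): print(v,g[v,::16])
c=t["color"][190:290:8,40:140:8]; print(cv2.cvtColor(c,cv2.COLOR_RGB2GRAY))
E
```

```text
brown (array([461., 445., -23.]), np.float64(5.793884572122968)) white (array([517., 471.,  50.]), np.float64(8.577431548601398))
[458. 296.  62.] [12.  0. -7.] [  3. -44. -14.   2.   3.   1.]
8 [103 102 106 102 103 175 180 181 175 181 182 170 178 178 179 181 178 182
 180 179 182 177 181 174 185 184 179 183 175 173 178 173]
32 [100 107 107 108  99  99 183 176 176 174 171 178 173 168 183 224 227 221
 179 182 181 189 181 179 180 181 187 177 182 173 175 177]
56 [101 106 105 101 102 102 102 176 170 177 171 174 175 171 222 231 224 215
 185 184 183 184 184 184 187 178 177 178 175 175 175 177]
80 [106 103 103 102 104 103 106 101 175 175 172 177 176 179 176 228 220 208
 180 181 183 186 172 184 182 176 175 176 181 173 174 179]
104 [108 103 102 101 102  99  99 100 104 179 177 174 179 180 176 217 221 179
 181 172 185 179 180 180 183 177 183 178 182 178 177 178]
128 [110 103 104 100 103 101 103 105  99 101 175 176 180 176 178 216 219 179
 181 181 175 182 183 185 188 181 187 178 181 181 178 179]
152 [174 105 101 102 107 110  69  98 102 102 103 173 179 181 180 214 219 171
 177 184 180 183 178 183 
[... 453 characters left out ...]
67 131 132 133  86  85 112 128 131  85]
 [ 79 118 120  86 134 133  84 121  62  77  72  99  94]
 [ 91 116 119 121 134 108  83  97  70  72 100  92 136]
 [113 118 115 131 132  85  84  89  84 110 100 123 116]
 [123 121 122 133 135  82  97  99  99  98  76  86  84]
 [ 60  56  75 132 129 117 129  92  97  83  84  85  84]
 [ 43  59  53  80  43  60 125  82  76  82  84  83  84]
 [ 39  45  60  40  34  61  59  42  59  54  98  84  83]
 [ 37  32  59  67  45  51  62  43  44  44  45  97  85]
 [ 39  35  58  57  41  36  51  46  43  45  40 130  85]
 [ 59  54  58  65  31  60  45  49  56  45  87 129  85]
 [ 56  56  57  40  63  61 152 136  44  44 133 134  83]
 [ 55  58  57 136 131 130 160 134 132 129 133 131  93]]
```

move_arm([
  {"tx": -0.1,"ty": 0,"tz": 0,"wx": 0,"wy": 0,"wz": -0.03},
  {"tx": 0,"ty": 0,"tz": 0,"wx": 0,"wy": 0,"wz": 0},
])

```text
time_s: 17.87
ee_pos: [454.8, 293.6, 61.3]
ee_rot: [180.0, 0.0, 166.4]
force: [0.3, 0.8, -2.9]
gripper_width: 17.5
gripper_force: 50.0
```

```bash
python3 st.py
```

```text
{'time_s': 17.87, 'ee_pos': [454.77, 293.55, 61.33], 'ee_rot': [179.96, 0.03, 166.42], 'force': [0.28, 0.78, -2.94], 'torque': [0.27, -0.18, 0.2], 'gripper_width': 17.51, 'gripper_force': 50.0, 'qpos': [31.62, 23.53, 106.2, 0.01, 50.22, -44.81]}
```

move_arm([
  {"tx": 0,"ty": 0,"tz": 0,"wx": 0,"wy": 0,"wz": -0.03},
  {"tx": 0,"ty": 0,"tz": 0,"wx": 0,"wy": 0,"wz": 0},
])

```text
time_s: 18.03
ee_pos: [452.8, 291.7, 60.6]
ee_rot: [-179.8, -0.2, 168.1]
force: [0.4, -5.0, -2.9]
gripper_width: 17.4
gripper_force: 50.0
```

```bash
python3 st.py; python3 - <<'E'
from h import *
t=grab_frame("top"); m=hsv(t,(12,90,60),(34,255,255))
c=max(cv2.findContours(m,0,1)[0],key=cv2.contourArea); a=cv2.approxPolyDP(cv2.convexHull(c),1.3,True)[:,0]
P=np.array([onz(t,u,v,92)[:2] for u,v in a]); d=P-[569.6,266.1]; print(a.tolist(),(np.degrees(np.arctan2(d[:,1],d[:,0]))).round(0),np.hypot(*d.T).round(1))
G=t["color"][190:226:1,92:128].astype(int); 
for r in G[::2]: print("".join("R" if p[0]>1.8*p[1] else "G" if p[0]>1.5*p[2] else "#" if p.sum()>330 else "+" if p.sum()>240 else "." for p in r))
E
```

```text
{'time_s': 18.03, 'ee_pos': [452.75, 291.73, 60.56], 'ee_rot': [-179.78, -0.16, 168.09], 'force': [0.37, -4.96, -2.85], 'torque': [-0.73, -0.2, -0.39], 'gripper_width': 17.44, 'gripper_force': 50.03, 'qpos': [31.6, 23.52, 106.36, -0.06, 50.38, -46.44]}
[[123, 198], [117, 211], [107, 212], [100, 207], [101, 196], [110, 192]] [ -76. -140.  169.  120.   56.   -4.] [32.2 28.2 24.  23.9 22.8 21.8]
##++++++++++++++++++##++.++#########
##+++++++++++++++GGG++....+#########
####+++++++++GGGGGGGGGGGG.+++++#####
#####++++GGGGGGGGGGGGGGGGGGGGGG+++++
######+++GRRRRG.....GGGGGGGGGGGG.+++
++###++.RRRRRRRR......GGGGGGGGGGGG++
++###++.RRRRRRRR......GGGGGG.++++..+
++++++++GRRRRRR.......GGGGGG.++++..+
++++++++GGGGG.......GGGGGGG.+++++.++
+++++++..GGGGGGGGGGGGGGGGGG.++++..++
+++++++.++++GGGGGGGGGGGGGG.+++++..++
++++++.+##+++++GGGGGG..++++++++..++#
##++++.+##+++++++++#+#####+++++++###
+++++.+###+++++++#########++++.+++..
+++++.+###++++++++++#####+++++.+#+++
+++++++++++++++++++++++##++++.+#####
+++++++++++++++++++++++++++++..+++++
+++++++++++++++++++++++++++++..+++++
```

move_arm([
  {"tx": 0,"ty": 0,"tz": 0,"wx": 0,"wy": 0,"wz": 0.025},
  {"tx": 0,"ty": 0,"tz": 0,"wx": 0,"wy": 0,"wz": 0},
])

```text
time_s: 18.25
ee_pos: [453.0, 293.7, 60.7]
ee_rot: [180.0, -0.1, 166.6]
force: [-0.1, 1.2, -3.7]
gripper_width: 17.7
gripper_force: 50.0
```

```bash
python3 st.py
```

```text
{'time_s': 18.25, 'ee_pos': [453.03, 293.68, 60.67], 'ee_rot': [179.99, -0.14, 166.64], 'force': [-0.13, 1.22, -3.66], 'torque': [0.05, 0.01, 0.0], 'gripper_width': 17.68, 'gripper_force': 50.0, 'qpos': [31.67, 23.53, 106.32, 0.13, 50.24, -45.05]}
```

move_arm([
  {"tx": 0.4,"ty": 0,"tz": 0,"wx": 0,"wy": 0,"wz": 0},
  {"tx": 0.4,"ty": 0,"tz": 0,"wx": 0,"wy": 0,"wz": 0},
  {"tx": 0,"ty": 0,"tz": 0,"wx": 0,"wy": 0,"wz": 0},
])

```text
time_s: 18.5
ee_pos: [444.8, 295.1, 60.6]
ee_rot: [-179.9, -0.1, 166.8]
force: [-1.1, -1.0, -3.2]
gripper_width: 17.6
gripper_force: 50.0
```

```bash
python3 st.py
```

```text
{'time_s': 18.5, 'ee_pos': [444.84, 295.07, 60.56], 'ee_rot': [-179.94, -0.1, 166.77], 'force': [-1.05, -0.99, -3.21], 'torque': [-0.06, 0.05, -0.05], 'gripper_width': 17.59, 'gripper_force': 50.0, 'qpos': [32.3, 23.1, 107.11, 0.04, 49.91, -44.49]}
```

move_arm([
  {"tx": 0.4,"ty": 0,"tz": 0,"wx": 0,"wy": 0,"wz": 0},
  {"tx": 0.5,"ty": 0,"tz": 0,"wx": 0,"wy": 0,"wz": 0},
  {"tx": 0.5,"ty": 0,"tz": 0,"wx": 0,"wy": 0,"wz": 0},
  {"tx": 0.6,"ty": 0,"tz": 0,"wx": 0,"wy": 0,"wz": 0},
  {"tx": 0.7,"ty": 0,"tz": 0,"wx": 0,"wy": 0,"wz": 0},
  {"tx": 0.7,"ty": 0,"tz": 0,"wx": 0,"wy": 0,"wz": 0},
  {"tx": 0.8,"ty": 0,"tz": 0,"wx": 0,"wy": 0,"wz": 0},
  {"tx": 0.8,"ty": 0,"tz": 0,"wx": 0,"wy": 0,"wz": 0},
  {"tx": 0,"ty": 0,"tz": 0,"wx": 0,"wy": 0,"wz": 0},
  {"tx": 0,"ty": 0,"tz": 0,"wx": 0,"wy": 0,"wz": 0},
])

```text
time_s: 19.33
ee_pos: [397.3, 306.8, 60.9]
ee_rot: [180.0, 0.0, 166.8]
force: [0.7, 0.2, -3.2]
gripper_width: 17.6
gripper_force: 50.0
```

```bash
python3 st.py; python3 - <<'E'
from h import *
for n in("top","scene"):
    t=grab_frame(n); m=hsv(t,(12,90,60),(34,255,255)); cv2.imwrite(f"pics/{n}9.png",t["color"][:,:,::-1])
    c=max(cv2.findContours(m,0,1)[0],key=cv2.contourArea); a=cv2.approxPolyDP(cv2.convexHull(c),1.3,True)[:,0]
    P=np.array([onz(t,u,v,92)[:2] for u,v in a]); d=P-[569.6,266.1]; print(n,a.tolist(),(np.degrees(np.arctan2(d[:,1],d[:,0]))).round(0),np.hypot(*d.T).round(1))
    if n=="top":
        G=t["color"][190:226:1,92:128].astype(int)
        for r in G: print("".join("R" if p[0]>1.8*p[1] else "G" if p[0]>1.5*p[2] and p.sum()>330 else "g" if p[0]>1.5*p[2] else "#" if p.sum()>330 else "." for p in r))
E
```

```text
{'time_s': 19.33, 'ee_pos': [397.34, 306.75, 60.89], 'ee_rot': [179.99, 0.02, 166.8], 'force': [0.72, 0.19, -3.22], 'torque': [0.05, 0.02, 0.04], 'gripper_width': 17.59, 'gripper_force': 50.0, 'qpos': [36.36, 20.63, 111.34, -0.0, 48.01, -40.44]}
top [[123, 198], [122, 209], [118, 211], [107, 212], [100, 207], [101, 196], [110, 192]] [ -76. -120. -137.  169.  120.   56.   -4.] [32.2 34.1 29.7 24.  23.9 22.8 21.8]
########............##.....#########
######.....................#########
######............gg.......#########
###.............ggggggg....#########
##...........ggggggggggg.......#####
#..........gggggggggggggggggg.....##
.........ggggggggggggggggggggg......
.........gggggg...gggggggggggggg....
.........gRRRRg.....gggggggggggg....
........gRRRRRRg.....gggggggggggg...
........RRRRRRRg......ggggggggggg...
........RRRRRRRR......gggggggggggg..
.......gRRRRRRRR......gggggggggggg..
........RRRRRRRg......gggggggggggg..
........gRRRRRR.......gggggggggggg..
........gggggg.......ggggggggggggg..
........ggggg.......ggggggggggggg...
........gggggg.....gggggggggggggg...
.........gggggggggggggggggggggggg...
...........ggggggggggggggggggggg....
............ggggggggggggggggggg.....
.............gggggggggggggggg.......
...............gggggg..............#
.......................#.........###
.................#...#######.#######
.................################...
..................###############...
..................###############...
....................#############...
.....................###############
.......................#############
...........................######...
....................................
....................................
....................................
....................................
scene [[355, 267], [366, 270], [369, 279], [365, 286], [360, 290], [349, 286], [348, 274]] [-121.  175.  117.   68.   43.    1.  -56.] [24.6 25.1 24.3 28.4 36.5 37.2 25.2]
```

```bash
python3 - <<'E'
from h import *
def hexang(img,f,z=92):
    f=dict(f,color=img); m=hsv(f,(12,90,60),(34,255,255)); c=max(cv2.findContours(m,0,1)[0],key=cv2.contourArea)
    a=cv2.convexHull(c)[:,0]; return cv2.approxPolyDP(cv2.convexHull(c),1.3,True)[:,0]
ts=grab_frame("scene"); tt=grab_frame("top")
for n,f in(("scene0",ts),("scene9",ts),("top0",tt),("top9",tt)):
    a=hexang(cv2.imread(f"pics/{n}.png")[:,:,::-1],f); P=np.array([onz(f,u,v,92)[:2] for u,v in a])
    d=P-[569,265.5]; print(n,a.tolist(),np.degrees(np.arctan2(d[:,1],d[:,0])).round(0),np.hypot(*d.T).round(0))
E
python3 - <<'E'
import sys; sys.path.insert(0,".")
from h import *
f=grab_frame("scene")
for a in (0,-8,-13,18):
    print(a,[proj(f,(569.3+25.4*np.cos(np.radians(a+60*k)),265.8+25.4*np.sin(np.radians(a+60*k)),92)).round(1).tolist() for k in range(6)])
E
```

```text
scene0 [[353, 268], [365, 271], [368, 274], [366, 283], [362, 289], [355, 290], [348, 283], [349, 275]] [-106.  173.  147.   82.   51.   26.   -9.  -48.] [23. 21. 23. 24. 35. 40. 34. 23.]
scene9 [[355, 267], [366, 270], [369, 279], [365, 286], [360, 290], [349, 286], [348, 274]] [-120.  174.  115.   68.   43.    2.  -54.] [24. 25. 25. 29. 37. 38. 25.]
top0 [[121, 196], [124, 203], [118, 211], [102, 210], [100, 205], [105, 193], [115, 193]] [ -64.  -95. -137.  138.  108.   27.  -32.] [29. 33. 29. 25. 22. 23. 23.]
top9 [[123, 198], [122, 209], [118, 211], [107, 212], [100, 207], [101, 196], [110, 192]] [ -75. -120. -137.  167.  118.   55.   -2.] [32. 33. 29. 24. 24. 24. 22.]
0 [[351.9, 282.5], [362.8, 285.2], [369.6, 278.4], [365.4, 269.2], [354.7, 266.6], [348.0, 273.1]]
-8 [[350.8, 281.4], [361.4, 285.5], [369.3, 279.7], [366.5, 270.2], [356.2, 266.4], [348.3, 271.9]]
-13 [[350.2, 280.7], [360.4, 285.5], [369.0, 280.5], [367.1, 270.9], [357.1, 266.3], [348.7, 271.1]]
18 [[354.9, 284.3], [365.8, 284.0], [369.5, 275.4], [362.4, 267.4], [351.8, 267.7], [348.0, 276.1]]
```

```bash
python3 - <<'E'
from h import *
t=grab_frame("top"); out={}
a=cv2.imread("pics/t7.png")[:,:,::-1]; b=cv2.imread("pics/top9.png")[150:250,60:180,::-1]; b=cv2.resize(b,(720,600),interpolation=cv2.INTER_CUBIC)
c0=cv2.resize(cv2.imread("pics/top0.png")[150:250,60:180,::-1],(720,600),interpolation=cv2.INTER_CUBIC)
for n,i in(("t7",a),("t9",b),("t0",c0)):
    m=hsv({"color":np.ascontiguousarray(i)},(12,80,60),(34,255,255)); c=max(cv2.findContours(m,0,1)[0],key=cv2.contourArea)
    ap=cv2.approxPolyDP(cv2.convexHull(c),6,True)[:,0]; P=np.array([onz(t,60+(u-2.5)/6,150+(v-2.5)/6,92)[:2] for u,v in ap]); d=P-[569,265.5]
    print(n,ap.tolist(),np.degrees(np.arctan2(d[:,1],d[:,0])).round(0),np.hypot(*d.T).round(0))
for ang in (18,0,-5,-13):
    print(ang,[((proj(t,(568.5+25.4*np.cos(np.radians(ang+60*k)),264.5+25.4*np.sin(np.radians(ang+60*k)),92))-[60,150])*6+2.5).round(0).tolist() for k in range(6)])
E
```

```text
t7 [[361, 272], [372, 285], [346, 370], [291, 380], [238, 343], [252, 274], [300, 253]] [ -56.  -69. -140.  174.  115.   50.    0.] [28. 29. 28. 25. 25. 24. 23.]
t9 [[384, 288], [376, 356], [351, 370], [292, 379], [238, 342], [249, 276], [297, 254], [332, 260]] [ -74. -119. -137.  175.  115.   53.    3.  -31.] [33. 34. 29. 25. 25. 24. 23. 23.]
t0 [[370, 278], [387, 322], [354, 370], [312, 374], [252, 362], [241, 332], [248, 288], [273, 257], [337, 260]] [ -64.  -96. -136. -167.  136.  107.   63.   26.  -35.] [30. 34. 30. 24. 25. 23. 22. 24. 24.]
18 [[282.0, 251.0], [237.0, 302.0], [256.0, 365.0], [321.0, 378.0], [367.0, 328.0], [348.0, 264.0]]
0 [[303.0, 248.0], [244.0, 282.0], [243.0, 349.0], [301.0, 382.0], [359.0, 348.0], [360.0, 281.0]]
-5 [[309.0, 248.0], [248.0, 277.0], [240.0, 344.0], [295.0, 382.0], [356.0, 353.0], [363.0, 286.0]]
-13 [[318.0, 249.0], [254.0, 270.0], [237.0, 335.0], [285.0, 380.0], [350.0, 360.0], [366.0, 294.0]]
```

move_arm([
  {"tx": 0,"ty": 0,"tz": -2.8,"wx": 0,"wy": 0,"wz": 0},
  {"tx": 0,"ty": 0,"tz": -2.8,"wx": 0,"wy": 0,"wz": 0},
  {"tx": 0,"ty": 0,"tz": -2.8,"wx": 0,"wy": 0,"wz": 0},
  {"tx": 0,"ty": 0,"tz": -2.8,"wx": 0,"wy": 0,"wz": 0},
  {"tx": 0,"ty": 0,"tz": -2.8,"wx": 0,"wy": 0,"wz": 0},
  {"tx": 0,"ty": 0,"tz": -2.8,"wx": 0,"wy": 0,"wz": 0},
])

```text
time_s: 20.13
ee_pos: [397.6, 306.2, 230.1]
ee_rot: [-180.0, -0.0, 166.7]
force: [-0.3, 0.7, -4.2]
gripper_width: 17.2
gripper_force: 50.0
```

move_arm([
  {"tx": -2.21,"ty": -0.88,"tz": 0,"wx": 0,"wy": 0,"wz": 0},
  {"tx": -2.21,"ty": -0.88,"tz": 0,"wx": 0,"wy": 0,"wz": 0},
  {"tx": -2.21,"ty": -0.88,"tz": 0,"wx": 0,"wy": 0,"wz": 0},
  {"tx": -2.21,"ty": -0.88,"tz": 0,"wx": 0,"wy": 0,"wz": 0},
  {"tx": -2.21,"ty": -0.88,"tz": 0,"wx": 0,"wy": 0,"wz": 0},
  {"tx": -2.21,"ty": -0.88,"tz": 0,"wx": 0,"wy": 0,"wz": 0},
  {"tx": -2.21,"ty": -0.88,"tz": 0,"wx": 0,"wy": 0,"wz": 0},
  {"tx": -2.21,"ty": -0.88,"tz": 0,"wx": 0,"wy": 0,"wz": 0},
  {"tx": 0,"ty": 0,"tz": 0,"wx": 0,"wy": 0,"wz": 0},
  {"tx": 0,"ty": 0,"tz": 0,"wx": 0,"wy": 0,"wz": 0},
  {"tx": 0,"ty": 0,"tz": 0,"wx": 0,"wy": 0,"wz": 0},
])

```text
time_s: 21.05
ee_pos: [553.1, 197.4, 228.2]
ee_rot: [-180.0, -0.1, 166.7]
force: [0.8, -0.2, -3.6]
gripper_width: 17.8
gripper_force: 50.0
```

```bash
cat > nut.py <<'E'
from h import *
w=grab_frame("wrist"); cv2.imwrite("pics/wn.png",w["color"][:,:,::-1])
m=hsv(w,(12,90,110),(34,255,255)); m[238:]=0
c=max(cv2.findContours(m,0,1)[0],key=cv2.contourArea); hl=cv2.convexHull(c); a=cv2.approxPolyDP(hl,2.5,True)[:,0]
P=np.array([onz(w,u,v,92)[:2] for u,v in a]); print(a.tolist(),P.round(1).tolist())
for i in range(len(P)):
    e=P[i]-P[i-1]; print("edge",np.hypot(*e).round(1),np.degrees(np.arctan2(e[1],e[0])).round(1)%60)
E
python3 st.py; python3 nut.py
```

```text
{'time_s': 21.05, 'ee_pos': [553.12, 197.4, 228.23], 'ee_rot': [-179.98, -0.1, 166.71], 'force': [0.83, -0.17, -3.64], 'torque': [0.03, 0.07, 0.04], 'gripper_width': 17.78, 'gripper_force': 50.0, 'qpos': [18.5, 19.0, 86.53, 0.04, 74.56, -58.22]}
[[321, 148], [351, 163], [352, 187], [331, 201], [309, 193], [303, 178], [302, 161]] [[539.7, 263.8], [560.5, 289.0], [584.2, 286.3], [593.6, 264.1], [580.6, 244.6], [564.4, 241.8], [547.8, 244.0]]
edge 21.3 52.2
edge 32.6 50.6
edge 23.9 53.6
edge 24.2 53.0
edge 23.5 56.2
edge 16.4 9.800000000000011
edge 16.7 52.19999999999999
```

move_arm([
  {"tx": 2.206,"ty": 0.61,"tz": 0,"wx": 0,"wy": 0,"wz": 0},
  {"tx": 2.206,"ty": 0.61,"tz": 0,"wx": 0,"wy": 0,"wz": 0},
  {"tx": 2.206,"ty": 0.61,"tz": 0,"wx": 0,"wy": 0,"wz": 0},
  {"tx": 2.206,"ty": 0.61,"tz": 0,"wx": 0,"wy": 0,"wz": 0},
  {"tx": 2.206,"ty": 0.61,"tz": 0,"wx": 0,"wy": 0,"wz": 0},
  {"tx": 2.206,"ty": 0.61,"tz": 0,"wx": 0,"wy": 0,"wz": 0},
  {"tx": 2.206,"ty": 0.61,"tz": 0,"wx": 0,"wy": 0,"wz": 0},
  {"tx": 2.206,"ty": 0.61,"tz": 0,"wx": 0,"wy": 0,"wz": 0},
  {"tx": 0,"ty": 0,"tz": 0,"wx": 0,"wy": 0,"wz": -0.061},
  {"tx": 0,"ty": 0,"tz": 0,"wx": 0,"wy": 0,"wz": -0.061},
])

```text
time_s: 21.93
ee_pos: [390.9, 286.3, 229.2]
ee_rot: [180.0, 0.0, 174.1]
force: [0.2, -0.0, -3.9]
gripper_width: 17.7
gripper_force: 50.0
```

move_arm([
  {"tx": 0,"ty": 0,"tz": 2.39,"wx": 0,"wy": 0,"wz": 0},
  {"tx": 0,"ty": 0,"tz": 2.39,"wx": 0,"wy": 0,"wz": 0},
  {"tx": 0,"ty": 0,"tz": 2.39,"wx": 0,"wy": 0,"wz": 0},
  {"tx": 0,"ty": 0,"tz": 2.39,"wx": 0,"wy": 0,"wz": 0},
  {"tx": 0,"ty": 0,"tz": 2.39,"wx": 0,"wy": 0,"wz": 0},
  {"tx": 0,"ty": 0,"tz": 2.39,"wx": 0,"wy": 0,"wz": 0},
  {"tx": 0,"ty": 0,"tz": 2.39,"wx": 0,"wy": 0,"wz": 0},
  {"tx": 0,"ty": 0,"tz": 0,"wx": 0,"wy": 0,"wz": 0},
  {"tx": 0,"ty": 0,"tz": 0,"wx": 0,"wy": 0,"wz": 0},
])

```text
time_s: 22.68
ee_pos: [392.0, 285.4, 61.2]
ee_rot: [-179.9, -0.1, 173.8]
force: [0.9, -0.3, -3.4]
gripper_width: 17.6
gripper_force: 50.0
```

```bash
python3 st.py
```

```text
{'time_s': 22.68, 'ee_pos': [391.96, 285.41, 61.22], 'ee_rot': [-179.92, -0.11, 173.79], 'force': [0.9, -0.26, -3.4], 'torque': [0.02, 0.04, 0.03], 'gripper_width': 17.6, 'gripper_force': 50.0, 'qpos': [34.69, 19.39, 113.37, 0.01, 47.37, -49.1]}
```

move_arm([
  {"tx": -1.2,"ty": 0,"tz": 0,"wx": 0,"wy": 0,"wz": 0},
  {"tx": -0.8,"ty": 0,"tz": 0,"wx": 0,"wy": 0,"wz": 0},
  {"tx": -0.5,"ty": 0,"tz": 0,"wx": 0,"wy": 0,"wz": 0},
  {"tx": -0.5,"ty": 0,"tz": 0,"wx": 0,"wy": 0,"wz": 0},
  {"tx": -0.5,"ty": 0,"tz": 0,"wx": 0,"wy": 0,"wz": 0},
  {"tx": -0.5,"ty": 0,"tz": 0,"wx": 0,"wy": 0,"wz": 0},
  {"tx": -0.5,"ty": 0,"tz": 0,"wx": 0,"wy": 0,"wz": 0},
  {"tx": 0,"ty": 0,"tz": 0,"wx": 0,"wy": 0,"wz": 0},
])

```text
time_s: 23.35
ee_pos: [439.1, 280.6, 61.6]
ee_rot: [180.0, 0.1, 173.7]
force: [-0.2, -0.1, -3.5]
gripper_width: 17.6
gripper_force: 50.0
```

```bash
python3 st.py
```

```text
{'time_s': 23.35, 'ee_pos': [439.14, 280.58, 61.55], 'ee_rot': [179.96, 0.06, 173.7], 'force': [-0.16, -0.14, -3.49], 'torque': [0.01, -0.01, -0.0], 'gripper_width': 17.6, 'gripper_force': 50.0, 'qpos': [31.32, 21.99, 108.86, -0.01, 49.08, -52.38]}
```

move_arm([
  {"tx": -0.5,"ty": 0,"tz": 0,"wx": 0,"wy": 0,"wz": 0},
  {"tx": -0.5,"ty": 0,"tz": 0,"wx": 0,"wy": 0,"wz": 0},
  {"tx": -0.5,"ty": 0,"tz": 0,"wx": 0,"wy": 0,"wz": 0},
  {"tx": 0,"ty": 0,"tz": 0,"wx": 0,"wy": 0,"wz": 0},
])

```text
time_s: 23.68
ee_pos: [454.1, 279.1, 61.6]
ee_rot: [180.0, 0.1, 173.7]
force: [1.2, 0.1, -3.8]
gripper_width: 17.8
gripper_force: 50.0
```

```bash
python3 st.py
```

```text
{'time_s': 23.68, 'ee_pos': [454.13, 279.09, 61.56], 'ee_rot': [179.96, 0.08, 173.71], 'force': [1.21, 0.06, -3.81], 'torque': [0.04, 0.02, 0.01], 'gripper_width': 17.81, 'gripper_force': 50.0, 'qpos': [30.34, 22.88, 107.31, -0.01, 49.73, -53.36]}
```

move_arm([
  {"tx": -0.5,"ty": 0,"tz": 0,"wx": 0,"wy": 0,"wz": 0},
  {"tx": -0.5,"ty": 0,"tz": 0,"wx": 0,"wy": 0,"wz": 0},
  {"tx": -0.3,"ty": 0,"tz": 0,"wx": 0,"wy": 0,"wz": 0},
  {"tx": 0,"ty": 0,"tz": 0,"wx": 0,"wy": 0,"wz": 0},
])

```text
time_s: 24.02
ee_pos: [466.6, 277.6, 61.5]
ee_rot: [180.0, 0.0, 173.7]
force: [0.2, 0.1, -4.3]
gripper_width: 17.6
gripper_force: 50.0
```

```bash
python3 st.py
```

```text
{'time_s': 24.02, 'ee_pos': [466.63, 277.57, 61.5], 'ee_rot': [179.97, 0.04, 173.71], 'force': [0.17, 0.06, -4.32], 'torque': [0.0, 0.07, -0.0], 'gripper_width': 17.55, 'gripper_force': 50.0, 'qpos': [29.53, 23.64, 105.97, -0.0, 50.34, -54.18]}
```

move_arm([
  {"tx": -0.005,"ty": 0.308,"tz": 0,"wx": 0,"wy": 0,"wz": 0.03},
  {"tx": -0.005,"ty": 0.308,"tz": 0,"wx": 0,"wy": 0,"wz": 0.03},
])

```text
time_s: 24.18
ee_pos: [466.4, 283.5, 61.4]
ee_rot: [-180.0, -0.0, 170.2]
force: [-0.4, -0.5, -4.0]
gripper_width: 17.9
gripper_force: 50.0
```

```bash
python3 st.py
```

```text
{'time_s': 24.18, 'ee_pos': [466.42, 283.45, 61.38], 'ee_rot': [-179.99, -0.03, 170.19], 'force': [-0.39, -0.53, -3.96], 'torque': [0.04, 0.05, 0.01], 'gripper_width': 17.91, 'gripper_force': 50.0, 'qpos': [30.07, 23.9, 105.53, 0.01, 50.6, -50.12]}
```

move_arm([
  {"tx": -0.005,"ty": 0.308,"tz": 0,"wx": 0,"wy": 0,"wz": 0.03},
  {"tx": -0.005,"ty": 0.308,"tz": 0,"wx": 0,"wy": 0,"wz": 0.03},
])

```text
time_s: 24.35
ee_pos: [467.6, 289.9, 61.5]
ee_rot: [180.0, -0.0, 166.8]
force: [-0.4, 0.9, -3.7]
gripper_width: 17.7
gripper_force: 50.0
```

```bash
python3 st.py
```

```text
{'time_s': 24.35, 'ee_pos': [467.61, 289.93, 61.46], 'ee_rot': [179.98, -0.02, 166.78], 'force': [-0.39, 0.89, -3.65], 'torque': [0.23, 0.08, 0.19], 'gripper_width': 17.67, 'gripper_force': 50.0, 'qpos': [30.58, 24.21, 104.96, 0.04, 50.83, -46.22]}
```

move_arm([
  {"tx": -0.005,"ty": 0.308,"tz": 0,"wx": 0,"wy": 0,"wz": 0.03},
  {"tx": -0.005,"ty": 0.308,"tz": 0,"wx": 0,"wy": 0,"wz": 0.03},
])

```text
time_s: 24.52
ee_pos: [469.2, 295.8, 61.4]
ee_rot: [-180.0, -0.0, 163.4]
force: [0.2, 1.8, -3.9]
gripper_width: 17.8
gripper_force: 50.0
```

```bash
python3 st.py
```

```text
{'time_s': 24.52, 'ee_pos': [469.19, 295.83, 61.42], 'ee_rot': [-180.0, -0.01, 163.39], 'force': [0.25, 1.78, -3.94], 'torque': [0.09, 0.06, 0.27], 'gripper_width': 17.8, 'gripper_force': 50.0, 'qpos': [31.04, 24.55, 104.35, 0.01, 51.1, -42.36]}
```

move_arm([
  {"tx": -0.005,"ty": 0.308,"tz": 0,"wx": 0,"wy": 0,"wz": 0.03},
  {"tx": -0.005,"ty": 0.308,"tz": 0,"wx": 0,"wy": 0,"wz": 0.03},
])

```text
time_s: 24.68
ee_pos: [471.2, 301.5, 61.4]
ee_rot: [-180.0, 0.0, 160.0]
force: [1.3, -0.8, -5.1]
gripper_width: 18.0
gripper_force: 50.0
```

```bash
python3 st.py
```

```text
{'time_s': 24.68, 'ee_pos': [471.23, 301.52, 61.41], 'ee_rot': [-179.98, 0.01, 159.98], 'force': [1.35, -0.76, -5.11], 'torque': [-0.11, -0.02, 0.47], 'gripper_width': 17.98, 'gripper_force': 50.02, 'qpos': [31.45, 24.91, 103.7, -0.02, 51.39, -38.52]}
```

move_arm([
  {"tx": -0.005,"ty": 0.308,"tz": 0,"wx": 0,"wy": 0,"wz": 0.03},
  {"tx": -0.005,"ty": 0.308,"tz": 0,"wx": 0,"wy": 0,"wz": 0.03},
])

```text
time_s: 24.85
ee_pos: [473.6, 306.1, 61.3]
ee_rot: [-179.8, 0.1, 156.7]
force: [1.7, -3.7, -3.6]
gripper_width: 17.3
gripper_force: 50.2
```

```bash
python3 st.py
```

```text
{'time_s': 24.85, 'ee_pos': [473.6, 306.11, 61.28], 'ee_rot': [-179.85, 0.08, 156.72], 'force': [1.67, -3.65, -3.61], 'torque': [-0.66, -0.1, 1.01], 'gripper_width': 17.34, 'gripper_force': 50.18, 'qpos': [31.8, 25.29, 103.05, -0.19, 51.74, -34.8]}
```

move_arm([
  {"tx": -0.005,"ty": 0.308,"tz": 0,"wx": 0,"wy": 0,"wz": 0.03},
  {"tx": -0.005,"ty": 0.308,"tz": 0,"wx": 0,"wy": 0,"wz": 0.03},
])

```text
time_s: 25.02
ee_pos: [476.0, 310.3, 61.0]
ee_rot: [-179.7, 0.1, 153.4]
force: [1.2, -8.2, -4.5]
gripper_width: 17.8
gripper_force: 50.6
```

```bash
python3 st.py;python3 - <<'E'
from h import *
t=grab_frame("top"); b=cv2.resize(t["color"][150:250,60:180],(720,600),interpolation=cv2.INTER_CUBIC); cv2.imwrite("pics/t10.png",b[:,:,::-1])
m=hsv({"color":b},(12,80,60),(34,255,255)); c=max(cv2.findContours(m,0,1)[0],key=cv2.contourArea); print(cv2.approxPolyDP(cv2.convexHull(c),6,True)[:,0].tolist())
E
```

```text
{'time_s': 25.02, 'ee_pos': [475.96, 310.29, 61.02], 'ee_rot': [-179.68, 0.13, 153.42], 'force': [1.16, -8.24, -4.53], 'torque': [-1.33, -0.17, 1.5], 'gripper_width': 17.79, 'gripper_force': 50.6, 'qpos': [32.11, 25.69, 102.38, -0.35, 52.15, -31.09]}
[[379, 291], [335, 372], [278, 378], [235, 336], [250, 275], [272, 262], [330, 257]]
```

move_arm([
  {"tx": -0.005,"ty": -0.308,"tz": 0,"wx": 0,"wy": 0,"wz": -0.03},
  {"tx": -0.005,"ty": -0.308,"tz": 0,"wx": 0,"wy": 0,"wz": -0.03},
  {"tx": 0,"ty": 0,"tz": 0,"wx": 0,"wy": 0,"wz": 0},
])

```text
time_s: 25.32
ee_pos: [474.4, 306.5, 61.5]
ee_rot: [180.0, 0.1, 156.7]
force: [3.8, -2.0, -5.2]
gripper_width: 17.8
gripper_force: 50.0
```

```bash
cat > tn.py <<'E'
from h import *
t=grab_frame("top"); b=cv2.resize(t["color"][150:250,60:180],(720,600),interpolation=cv2.INTER_CUBIC)
m=hsv({"color":b},(12,80,60),(34,255,255)); c=max(cv2.findContours(m,0,1)[0],key=cv2.contourArea); print(cv2.approxPolyDP(cv2.convexHull(c),6,True)[:,0].tolist())
E
python3 st.py; python3 tn.py
```

```text
{'time_s': 25.32, 'ee_pos': [474.43, 306.54, 61.45], 'ee_rot': [179.99, 0.12, 156.68], 'force': [3.85, -2.03, -5.19], 'torque': [-0.2, -0.46, 0.61], 'gripper_width': 17.75, 'gripper_force': 50.04, 'qpos': [31.76, 25.28, 103.03, -0.12, 51.61, -34.85]}
[[379, 288], [338, 373], [280, 379], [236, 338], [249, 276], [274, 262], [331, 257]]
```

move_arm([
  {"tx": -0.005,"ty": -0.308,"tz": 0,"wx": 0,"wy": 0,"wz": -0.03},
  {"tx": -0.005,"ty": -0.308,"tz": 0,"wx": 0,"wy": 0,"wz": -0.03},
  {"tx": 0,"ty": 0,"tz": 0,"wx": 0,"wy": 0,"wz": 0},
])

```text
time_s: 25.62
ee_pos: [472.4, 301.5, 61.6]
ee_rot: [179.9, 0.1, 159.9]
force: [4.9, -0.0, -7.1]
gripper_width: 17.5
gripper_force: 50.0
```

```bash
python3 st.py; python3 tn.py
```

```text
{'time_s': 25.62, 'ee_pos': [472.42, 301.5, 61.59], 'ee_rot': [179.91, 0.1, 159.94], 'force': [4.92, -0.03, -7.05], 'torque': [0.01, -0.64, 0.2], 'gripper_width': 17.55, 'gripper_force': 50.0, 'qpos': [31.38, 24.91, 103.67, -0.02, 51.28, -38.54]}
[[333, 259], [375, 289], [349, 358], [337, 373], [285, 378], [237, 341], [248, 279], [291, 257]]
```

move_arm([
  {"tx": -0.005,"ty": 0.308,"tz": 0,"wx": 0,"wy": 0,"wz": 0.03},
  {"tx": -0.005,"ty": 0.308,"tz": 0,"wx": 0,"wy": 0,"wz": 0.03},
  {"tx": 0,"ty": 0,"tz": 0,"wx": 0,"wy": 0,"wz": 0},
])

```text
time_s: 25.92
ee_pos: [474.5, 306.9, 61.4]
ee_rot: [-180.0, 0.1, 156.5]
force: [5.1, -3.1, -5.9]
gripper_width: 17.3
gripper_force: 50.0
```

```bash
python3 st.py; python3 tn.py
```

```text
{'time_s': 25.92, 'ee_pos': [474.48, 306.92, 61.4], 'ee_rot': [-179.96, 0.1, 156.54], 'force': [5.05, -3.1, -5.94], 'torque': [-0.47, -0.62, 0.5], 'gripper_width': 17.3, 'gripper_force': 50.03, 'qpos': [31.79, 25.33, 102.96, -0.14, 51.69, -34.66]}
[[379, 289], [336, 373], [281, 379], [237, 340], [250, 275], [270, 263], [328, 256]]
```

move_arm([
  {"tx": 0.3,"ty": 0,"tz": 0,"wx": 0,"wy": 0,"wz": 0},
  {"tx": 0.3,"ty": 0,"tz": 0,"wx": 0,"wy": 0,"wz": 0},
  {"tx": 0,"ty": 0,"tz": 0,"wx": 0,"wy": 0,"wz": 0},
])

```text
time_s: 26.22
ee_pos: [473.9, 307.3, 61.9]
ee_rot: [179.9, 0.7, 156.7]
force: [19.1, -12.7, -10.1]
gripper_width: 17.5
gripper_force: 50.0
```

```bash
python3 st.py; python3 tn.py
```

```text
{'time_s': 26.22, 'ee_pos': [473.88, 307.32, 61.89], 'ee_rot': [179.93, 0.69, 156.71], 'force': [19.12, -12.69, -10.15], 'torque': [-1.86, -2.67, 0.28], 'gripper_width': 17.52, 'gripper_force': 50.0, 'qpos': [32.12, 25.09, 103.3, -0.69, 51.16, -34.17]}
[[377, 288], [337, 373], [279, 378], [235, 335], [250, 274], [274, 262], [331, 257]]
```

move_arm([
  {"tx": -0.3,"ty": 0,"tz": 0,"wx": 0,"wy": 0,"wz": 0},
  {"tx": -0.005,"ty": -0.306,"tz": 0,"wx": 0,"wy": 0,"wz": -0.03},
  {"tx": -0.005,"ty": -0.306,"tz": 0,"wx": 0,"wy": 0,"wz": -0.03},
  {"tx": 0,"ty": 0,"tz": 0,"wx": 0,"wy": 0,"wz": 0},
])

```text
time_s: 26.6
ee_pos: [471.1, 302.0, 62.0]
ee_rot: [179.9, 0.3, 160.0]
force: [8.1, -3.6, -5.9]
gripper_width: 17.8
gripper_force: 50.0
```

```bash
python3 st.py; python3 tn.py
```

```text
{'time_s': 26.6, 'ee_pos': [471.12, 301.96, 62.0], 'ee_rot': [179.92, 0.27, 160.0], 'force': [8.09, -3.57, -5.87], 'torque': [-0.68, -1.22, 0.22], 'gripper_width': 17.8, 'gripper_force': 50.0, 'qpos': [31.58, 24.78, 103.84, -0.21, 51.15, -38.29]}
[[376, 284], [342, 372], [285, 378], [237, 341], [248, 279], [269, 263], [326, 257]]
```

move_arm([
  {"tx": -0.005,"ty": -0.306,"tz": 0,"wx": 0,"wy": 0,"wz": -0.03},
  {"tx": 0,"ty": 0,"tz": 0,"wx": 0,"wy": 0,"wz": 0},
])

```text
time_s: 26.82
ee_pos: [467.9, 299.8, 61.7]
ee_rot: [180.0, 0.0, 161.6]
force: [1.7, 1.5, -4.1]
gripper_width: 17.5
gripper_force: 50.0
```

```bash
python3 st.py; python3 tn.py
```

```text
{'time_s': 26.82, 'ee_pos': [467.87, 299.84, 61.71], 'ee_rot': [179.95, 0.0, 161.62], 'force': [1.71, 1.5, -4.06], 'torque': [0.01, -0.38, 0.14], 'gripper_width': 17.45, 'gripper_force': 49.99, 'qpos': [31.45, 24.59, 104.23, 0.04, 51.14, -40.19]}
[[358, 272], [376, 288], [340, 373], [281, 377], [239, 341], [248, 279], [261, 268], [315, 255]]
```

move_arm([
  {"tx": 0.3,"ty": 0,"tz": 0,"wx": 0,"wy": 0,"wz": -0.01},
  {"tx": 0.3,"ty": -0.1,"tz": 0,"wx": 0,"wy": 0,"wz": -0.01},
  {"tx": 0,"ty": 0,"tz": 0,"wx": 0,"wy": 0,"wz": 0},
])

```text
time_s: 27.12
ee_pos: [459.6, 300.5, 61.1]
ee_rot: [-179.9, -0.2, 162.8]
force: [-0.8, -0.3, -4.6]
gripper_width: 17.5
gripper_force: 50.0
```

```bash
python3 st.py; python3 tn.py
```

```text
{'time_s': 27.12, 'ee_pos': [459.64, 300.51, 61.05], 'ee_rot': [-179.91, -0.16, 162.84], 'force': [-0.79, -0.32, -4.63], 'torque': [-0.1, 0.21, -0.13], 'gripper_width': 17.52, 'gripper_force': 50.0, 'qpos': [31.94, 24.24, 104.99, 0.08, 50.95, -40.95]}
[[381, 287], [383, 300], [345, 371], [284, 378], [237, 338], [249, 276], [269, 265], [326, 257]]
```

move_arm([
  {"tx": 0.4,"ty": 0,"tz": 0,"wx": 0,"wy": 0,"wz": 0},
  {"tx": 0.4,"ty": 0,"tz": 0,"wx": 0,"wy": 0,"wz": 0},
  {"tx": 0.4,"ty": 0,"tz": 0,"wx": 0,"wy": 0,"wz": 0},
  {"tx": 0.4,"ty": 0,"tz": 0,"wx": 0,"wy": 0,"wz": 0},
  {"tx": 0,"ty": 0,"tz": 0,"wx": 0,"wy": 0,"wz": 0},
])

```text
time_s: 27.58
ee_pos: [445.1, 305.4, 61.4]
ee_rot: [-180.0, -0.1, 162.9]
force: [-0.7, -2.6, -3.2]
gripper_width: 17.8
gripper_force: 50.0
```

```bash
python3 st.py; python3 tn.py
```

```text
{'time_s': 27.58, 'ee_pos': [445.08, 305.37, 61.39], 'ee_rot': [-179.96, -0.07, 162.85], 'force': [-0.66, -2.62, -3.2], 'torque': [-0.38, 0.32, -0.34], 'gripper_width': 17.82, 'gripper_force': 50.02, 'qpos': [33.22, 23.47, 106.3, 0.04, 50.31, -39.66]}
[[387, 295], [379, 337], [338, 373], [281, 377], [237, 336], [249, 275], [301, 255], [331, 258]]
```

move_arm([
  {"tx": 0.5,"ty": 0,"tz": 0,"wx": 0,"wy": 0,"wz": 0},
  {"tx": 0.5,"ty": 0,"tz": 0,"wx": 0,"wy": 0,"wz": 0},
  {"tx": 0.6,"ty": 0,"tz": 0,"wx": 0,"wy": 0,"wz": 0},
  {"tx": 0.7,"ty": 0,"tz": 0,"wx": 0,"wy": 0,"wz": 0},
  {"tx": 0.8,"ty": 0,"tz": 0,"wx": 0,"wy": 0,"wz": 0},
  {"tx": 0.8,"ty": 0,"tz": 0,"wx": 0,"wy": 0,"wz": 0},
  {"tx": 0.8,"ty": 0,"tz": 0,"wx": 0,"wy": 0,"wz": 0},
  {"tx": 0,"ty": 0,"tz": 0,"wx": 0,"wy": 0,"wz": 0},
])

```text
time_s: 28.3
ee_pos: [399.4, 319.5, 61.4]
ee_rot: [-180.0, -0.1, 162.9]
force: [-0.2, -0.7, -3.7]
gripper_width: 17.6
gripper_force: 50.0
```

```bash
python3 st.py; python3 tn.py
```

```text
{'time_s': 28.3, 'ee_pos': [399.38, 319.5, 61.41], 'ee_rot': [-179.96, -0.07, 162.92], 'force': [-0.19, -0.74, -3.7], 'torque': [0.02, 0.13, 0.01], 'gripper_width': 17.64, 'gripper_force': 50.0, 'qpos': [37.35, 21.34, 110.01, 0.05, 48.72, -35.6]}
[[385, 295], [374, 360], [348, 375], [281, 377], [236, 336], [249, 275], [290, 258], [331, 257]]
```

move_arm([
  {"tx": 0,"ty": 0,"tz": -1.8,"wx": 0,"wy": 0,"wz": 0},
  {"tx": 0,"ty": 0,"tz": -1.8,"wx": 0,"wy": 0,"wz": 0},
  {"tx": 0,"ty": 0,"tz": -1.8,"wx": 0,"wy": 0,"wz": 0},
  {"tx": 0,"ty": 0,"tz": -1.8,"wx": 0,"wy": 0,"wz": 0},
  {"tx": 0,"ty": 0,"tz": -1.8,"wx": 0,"wy": 0,"wz": 0},
  {"tx": 0,"ty": 0,"tz": 0,"wx": 0,"wy": 0,"wz": -0.065},
  {"tx": 0,"ty": 0,"tz": 0,"wx": 0,"wy": 0,"wz": -0.065},
  {"tx": 0,"ty": 0,"tz": 0,"wx": 0,"wy": 0,"wz": -0.065},
  {"tx": 0,"ty": 0,"tz": 0,"wx": 0,"wy": 0,"wz": -0.065},
  {"tx": 0,"ty": 0,"tz": 0,"wx": 0,"wy": 0,"wz": -0.065},
  {"tx": 0,"ty": 0,"tz": 0,"wx": 0,"wy": 0,"wz": 0},
])

```text
time_s: 29.27
ee_pos: [401.7, 319.1, 151.5]
ee_rot: [180.0, 0.0, -178.5]
force: [0.1, 0.2, -4.7]
gripper_width: 17.6
gripper_force: 50.0
```

move_arm([
  {"tx": -0.766,"ty": -2.625,"tz": 0,"wx": 0,"wy": 0,"wz": 0},
  {"tx": -0.766,"ty": -2.625,"tz": 0,"wx": 0,"wy": 0,"wz": 0},
  {"tx": -0.766,"ty": -2.625,"tz": 0,"wx": 0,"wy": 0,"wz": 0},
  {"tx": -0.766,"ty": -2.625,"tz": 0,"wx": 0,"wy": 0,"wz": 0},
  {"tx": -0.766,"ty": -2.625,"tz": 0,"wx": 0,"wy": 0,"wz": 0},
  {"tx": -0.766,"ty": -2.625,"tz": 0,"wx": 0,"wy": 0,"wz": 0},
  {"tx": -0.766,"ty": -2.625,"tz": 0,"wx": 0,"wy": 0,"wz": 0},
  {"tx": -0.766,"ty": -2.625,"tz": 0,"wx": 0,"wy": 0,"wz": 0},
  {"tx": -0.766,"ty": -2.625,"tz": 0,"wx": 0,"wy": 0,"wz": 0},
  {"tx": -0.766,"ty": -2.625,"tz": 0,"wx": 0,"wy": 0,"wz": 0},
  {"tx": -0.766,"ty": -2.625,"tz": 0,"wx": 0,"wy": 0,"wz": 0},
  {"tx": -0.766,"ty": -2.625,"tz": 0,"wx": 0,"wy": 0,"wz": 0},
])

```text
time_s: 30.27
ee_pos: [501.8, 5.2, 151.5]
ee_rot: [-180.0, 0.0, -178.7]
force: [0.4, 0.2, -3.8]
gripper_width: 17.3
gripper_force: 50.0
```

move_arm([
  {"tx": 0,"ty": 0,"tz": 0,"wx": 0,"wy": 0,"wz": 0},
  {"tx": 0,"ty": 0,"tz": 0,"wx": 0,"wy": 0,"wz": 0},
])

```text
time_s: 30.43
ee_pos: [501.7, 5.5, 151.4]
ee_rot: [180.0, 0.0, -178.8]
force: [0.3, 0.5, -4.8]
gripper_width: 17.6
gripper_force: 50.0
```

```bash
python3 st.py; python3 tn.py; python3 - <<'E'
from h import *
from scipy.spatial.transform import Rotation as Ro
w=grab_frame("wrist"); st=env.state(); R=Ro.from_euler("xyz",st["ee_rot"],degrees=True).as_matrix(); p=st["ee_pos"]
s=cv2.cvtColor(w["color"],cv2.COLOR_RGB2HSV)[:,:,1]; g=cv2.cvtColor(w["color"],cv2.COLOR_RGB2GRAY)
for zz in(-25,): print("axial",[(X,int(s[tuple(int(round(k)) for k in proj(w,p+R@np.array([X,0,zz]))[::-1])]),int(g[tuple(int(round(k)) for k in proj(w,p+R@np.array([X,0,zz]))[::-1])])) for X in range(70,114,3)])
E
```

```text
{'time_s': 30.43, 'ee_pos': [501.7, 5.52, 151.36], 'ee_rot': [179.98, 0.0, -178.78], 'force': [0.33, 0.53, -4.77], 'torque': [0.05, 0.11, 0.06], 'gripper_width': 17.56, 'gripper_force': 50.0, 'qpos': [-0.69, 14.69, 104.56, 0.02, 60.75, -91.92]}
[[385, 295], [374, 355], [345, 372], [280, 377], [236, 337], [248, 276], [270, 264], [331, 258]]
axial [(70, 6, 159), (73, 6, 159), (76, 5, 161), (79, 8, 160), (82, 8, 160), (85, 9, 160), (88, 9, 159), (91, 8, 161), (94, 3, 161), (97, 8, 161), (100, 6, 163), (103, 8, 163), (106, 7, 185), (109, 6, 218), (112, 4, 226)]
```

move_arm([
  {"tx": 0.2,"ty": 0.1,"tz": 2.4,"wx": 0,"wy": 0,"wz": 0},
  {"tx": 0,"ty": 0,"tz": 2.4,"wx": 0,"wy": 0,"wz": 0},
  {"tx": 0,"ty": 0,"tz": 2.4,"wx": 0,"wy": 0,"wz": 0},
  {"tx": 0,"ty": 0,"tz": 2.4,"wx": 0,"wy": 0,"wz": 0},
  {"tx": 0,"ty": 0,"tz": 2.0,"wx": 0,"wy": 0,"wz": 0},
  {"tx": 0,"ty": 0,"tz": 0.9,"wx": 0,"wy": 0,"wz": 0},
  {"tx": 0,"ty": 0,"tz": 0.4,"wx": 0,"wy": 0,"wz": 0},
  {"tx": 0,"ty": 0,"tz": 0,"wx": 0,"wy": 0,"wz": 0},
  {"tx": 0,"ty": 0,"tz": 0,"wx": 0,"wy": 0,"wz": 0},
])

```text
time_s: 31.28
ee_pos: [500.2, 8.0, 23.3]
ee_rot: [180.0, 0.1, -178.5]
force: [0.8, -0.7, -3.8]
gripper_width: 17.6
gripper_force: 50.0
```

```bash
python3 st.py
```

```text
{'time_s': 31.28, 'ee_pos': [500.23, 8.03, 23.32], 'ee_rot': [180.0, 0.11, -178.5], 'force': [0.78, -0.69, -3.79], 'torque': [0.04, 0.02, 0.05], 'gripper_width': 17.64, 'gripper_force': 50.0, 'qpos': [-0.4, 23.49, 113.92, 0.01, 42.48, -91.91]}
```

Still hanging; lower gently until the weight is taken up, then release.

move_arm([
  {"tx": 0,"ty": 0,"tz": 0.15,"wx": 0,"wy": 0,"wz": 0},
  {"tx": 0,"ty": 0,"tz": 0.15,"wx": 0,"wy": 0,"wz": 0},
  {"tx": 0,"ty": 0,"tz": 0,"wx": 0,"wy": 0,"wz": 0},
])

```text
time_s: 31.53
ee_pos: [500.0, 7.6, 20.1]
ee_rot: [180.0, 0.1, -178.5]
force: [-0.6, -0.2, -2.7]
gripper_width: 17.8
gripper_force: 50.0
```

move_arm([
  {"tx": 0,"ty": 0,"tz": 0.1,"wx": 0,"wy": 0,"wz": 0},
  {"tx": 0,"ty": 0,"tz": 0,"wx": 0,"wy": 0,"wz": 0},
])

```text
time_s: 31.7
ee_pos: [500.0, 7.6, 19.4]
ee_rot: [180.0, 0.1, -178.5]
force: [-2.1, -0.1, 4.1]
gripper_width: 17.4
gripper_force: 50.0
```

move_arm([
  {"tx": 0,"ty": 0,"tz": 0.1,"wx": 0,"wy": 0,"wz": 0},
  {"tx": 0,"ty": 0,"tz": 0,"wx": 0,"wy": 0,"wz": 0},
])

```text
time_s: 31.87
ee_pos: [499.9, 7.6, 18.7]
ee_rot: [180.0, 0.1, -178.5]
force: [-3.2, 0.4, 8.5]
gripper_width: 17.8
gripper_force: 50.0
```

move_arm([
  {"tx": 0,"ty": 0,"tz": 0,"wx": 0,"wy": 0,"wz": 0},
  {"tx": 0,"ty": 0,"tz": 0,"wx": 0,"wy": 0,"wz": 0},
  {"tx": 0,"ty": 0,"tz": 0,"wx": 0,"wy": 0,"wz": 0},
  {"tx": 0,"ty": 0,"tz": 0,"wx": 0,"wy": 0,"wz": 0},
  {"tx": 0,"ty": 0,"tz": 0,"wx": 0,"wy": 0,"wz": 0},
  {"tx": 0,"ty": 0,"tz": 0,"wx": 0,"wy": 0,"wz": 0},
  {"tx": 0,"ty": 0,"tz": -1.5,"wx": 0,"wy": 0,"wz": 0},
  {"tx": 0,"ty": 0,"tz": -3.9,"wx": 0,"wy": 0,"wz": 0},
  {"tx": 0,"ty": 0,"tz": -3.9,"wx": 0,"wy": 0,"wz": 0},
  {"tx": 0,"ty": 0,"tz": -3.9,"wx": 0,"wy": 0,"wz": 0},
  {"tx": 0,"ty": 0,"tz": -3.9,"wx": 0,"wy": 0,"wz": 0},
  {"tx": 0,"ty": 0,"tz": -3.9,"wx": 0,"wy": 0,"wz": 0},
], gripper=7.0)

```text
time_s: 32.87
ee_pos: [498.9, 7.6, 229.4]
ee_rot: [180.0, 0.0, -178.5]
force: [1.6, 0.3, 0.2]
gripper_width: 70.0
gripper_force: 0.0
```

move_arm([
  {"tx": 0,"ty": 0,"tz": 0,"wx": 0,"wy": 0,"wz": 0},
  {"tx": 0,"ty": 0,"tz": 0,"wx": 0,"wy": 0,"wz": 0},
])

```text
time_s: 33.03
ee_pos: [500.6, 7.6, 229.7]
ee_rot: [-180.0, 0.3, -178.5]
force: [0.2, -0.3, -0.2]
gripper_width: 70.2
gripper_force: 0.0
```

```bash
python3 st.py; python3 nut.py 2>/dev/null | head -1; python3 - <<'E'
from h import *
w=grab_frame("wrist"); B=hsv(w,(100,120,30),(130,255,255))
for v in range(70,210,20):
    x=np.flatnonzero(B[v]); x=x[(x>200)&(x<300)]; g=np.flatnonzero(np.diff(x)>8); print(v,[(onz(w,x[i],v,44).round(1).tolist(),onz(w,x[i+1],v,44).round(1).tolist()) for i in g])
t=grab_frame("top"); s=grab_frame("scene")
b=[q for q in blobs(hsv(t,(105,120,40),(125,255,255)),40)[0] if 300<q[1][0]<340]; c=[q for q in blobs(hsv(s,(105,120,40),(125,255,255)),30)[0] if 225<q[1][0]<255]; print(b,c)
if b and c: print(tri(t,b[0][1],s,c[0][1]))
E
```

```text
{'time_s': 33.03, 'ee_pos': [500.58, 7.61, 229.74], 'ee_rot': [-180.0, 0.32, -178.54], 'force': [0.21, -0.32, -0.2], 'torque': [0.0, 0.0, 0.03], 'gripper_width': 70.16, 'gripper_force': 0.0, 'qpos': [-0.45, 10.82, 97.67, 0.01, 71.18, -91.92]}
[[469, 221], [485, 214], [511, 223], [511, 235], [467, 237]] [[542.1, 223.7], [534.2, 238.2], [543.2, 266.5], [556.3, 269.7], [559.7, 225.3]]
70 [([399.6, -6.4, 44.0], [399.0, 15.9, 44.0])]
90 [([419.0, -4.1, 44.0], [418.5, 14.5, 44.0])]
110 [([439.2, -4.8, 44.0], [438.6, 16.2, 44.0])]
130 [([460.0, -3.4, 44.0], [459.5, 15.9, 44.0])]
150 [([481.5, -3.0, 44.0], [481.0, 16.5, 44.0])]
170 [([503.7, -2.6, 44.0], [503.2, 17.3, 44.0])]
190 [([526.8, -2.2, 44.0], [526.3, 18.0, 44.0])]
[(np.int32(125), [321.1, 223.3], [315, 217, 13, 13])] [(np.int32(75), [240.2, 143.8], [236, 139, 10, 10])]
(array([ 516.04086855, -202.35014069,  157.32292513]), np.float64(1.1906506481128265))
```

move_arm([
  {"tx": 0.65,"ty": -3.0,"tz": 0,"wx": 0,"wy": 0,"wz": 0},
  {"tx": 0.65,"ty": -3.0,"tz": 0,"wx": 0,"wy": 0,"wz": 0},
  {"tx": 0.65,"ty": -3.0,"tz": 0,"wx": 0,"wy": 0,"wz": 0},
  {"tx": 0.65,"ty": -3.0,"tz": 0,"wx": 0,"wy": 0,"wz": 0},
  {"tx": 0.65,"ty": -3.0,"tz": 0,"wx": 0,"wy": 0,"wz": 0},
  {"tx": 0.65,"ty": -3.0,"tz": 0,"wx": 0,"wy": 0,"wz": 0},
  {"tx": 0.65,"ty": -3.0,"tz": 0,"wx": 0,"wy": 0,"wz": 0},
  {"tx": 0,"ty": 0,"tz": 0,"wx": 0,"wy": 0,"wz": 0},
  {"tx": 0,"ty": 0,"tz": 3.0,"wx": 0,"wy": 0,"wz": 0},
  {"tx": 0,"ty": 0,"tz": 3.0,"wx": 0,"wy": 0,"wz": 0},
  {"tx": 0,"ty": 0,"tz": 3.0,"wx": 0,"wy": 0,"wz": 0},
  {"tx": 0,"ty": 0,"tz": 0,"wx": 0,"wy": 0,"wz": 0},
], gripper=0, force=10)

```text
time_s: 34.23
ee_pos: [454.7, -201.0, 131.1]
ee_rot: [179.6, -0.7, -178.5]
force: [-0.9, 0.7, 0.7]
gripper_width: 0.3
gripper_force: 0.0
```

```bash
python3 st.py
```

```text
{'time_s': 34.23, 'ee_pos': [454.69, -201.0, 131.1], 'ee_rot': [179.61, -0.74, -178.54], 'force': [-0.91, 0.7, 0.74], 'torque': [0.09, 0.05, -0.03], 'gripper_width': 0.33, 'gripper_force': 0.0, 'qpos': [-25.19, 15.88, 106.2, 0.02, 58.76, -116.66]}
```

move_arm([
  {"tx": -1.2,"ty": -0.07,"tz": 0,"wx": 0,"wy": 0,"wz": 0},
  {"tx": -1.2,"ty": -0.07,"tz": 0,"wx": 0,"wy": 0,"wz": 0},
  {"tx": -1.2,"ty": -0.07,"tz": 0,"wx": 0,"wy": 0,"wz": 0},
  {"tx": -1.2,"ty": -0.07,"tz": 0,"wx": 0,"wy": 0,"wz": 0},
  {"tx": -1.2,"ty": -0.07,"tz": 0,"wx": 0,"wy": 0,"wz": 0},
  {"tx": -1.2,"ty": -0.07,"tz": 0,"wx": 0,"wy": 0,"wz": 0},
  {"tx": -1.2,"ty": -0.07,"tz": 0,"wx": 0,"wy": 0,"wz": 0},
  {"tx": 0,"ty": 0,"tz": 0,"wx": 0,"wy": 0,"wz": 0},
])

```text
time_s: 34.9
ee_pos: [545.7, -206.3, 139.1]
ee_rot: [-179.9, 0.1, -178.4]
force: [-5.1, -0.5, 2.9]
gripper_width: 0.5
gripper_force: 2.6
```

```bash
python3 st.py
```

```text
{'time_s': 34.9, 'ee_pos': [545.66, -206.34, 139.12], 'ee_rot': [-179.94, 0.06, -178.45], 'force': [-5.07, -0.5, 2.9], 'torque': [0.05, 0.78, 0.08], 'gripper_width': 0.54, 'gripper_force': 2.6, 'qpos': [-21.82, 22.21, 95.06, -0.04, 62.66, -113.36]}
```

move_arm([
  {"tx": -0.7,"ty": -0.04,"tz": 0,"wx": 0,"wy": 0,"wz": 0},
  {"tx": -0.7,"ty": -0.04,"tz": 0,"wx": 0,"wy": 0,"wz": 0},
  {"tx": 0,"ty": 0,"tz": 0,"wx": 0,"wy": 0,"wz": 0},
])

```text
time_s: 35.15
ee_pos: [556.4, -206.7, 137.5]
ee_rot: [-180.0, -0.3, -178.5]
force: [-6.7, -1.1, 0.1]
gripper_width: 0.7
gripper_force: 3.3
```

```bash
python3 st.py
```

```text
{'time_s': 35.15, 'ee_pos': [556.44, -206.7, 137.48], 'ee_rot': [-180.0, -0.25, -178.47], 'force': [-6.69, -1.06, 0.06], 'torque': [-0.14, 1.14, 0.02], 'gripper_width': 0.69, 'gripper_force': 3.29, 'qpos': [-21.43, 23.3, 93.53, -0.12, 63.4, -112.9]}
```

Keep going until the force jumps at the stop.

move_arm([
  {"tx": -0.5,"ty": 0,"tz": 0,"wx": 0,"wy": 0,"wz": 0},
  {"tx": -0.4,"ty": 0,"tz": 0,"wx": 0,"wy": 0,"wz": 0},
  {"tx": 0,"ty": 0,"tz": 0,"wx": 0,"wy": 0,"wz": 0},
])

```text
time_s: 35.4
ee_pos: [563.2, -206.5, 136.3]
ee_rot: [180.0, -0.5, -178.5]
force: [-8.2, -2.2, -3.8]
gripper_width: 0.3
gripper_force: 4.6
```

```bash
python3 st.py; python3 - <<'E'
from h import *
t=grab_frame("top"); s=grab_frame("scene")
b=[q for q in blobs(hsv(t,(105,120,40),(125,255,255)),20)[0] if 280<q[1][0]<350]; c=[q for q in blobs(hsv(s,(105,120,40),(125,255,255)),10)[0] if 190<q[1][0]<255]; print(b,c)
if b and c: print(tri(t,b[0][1],s,c[0][1]))
E
```

```text
{'time_s': 35.4, 'ee_pos': [563.22, -206.47, 136.31], 'ee_rot': [179.97, -0.53, -178.48], 'force': [-8.18, -2.24, -3.78], 'torque': [-0.34, 1.61, -0.0], 'gripper_width': 0.28, 'gripper_force': 4.55, 'qpos': [-21.13, 24.02, 92.52, -0.2, 63.96, -112.57]}
[] [(np.int32(60), [219.2, 157.6], [215, 154, 9, 9])]
```

move_arm([
  {"tx": -0.4,"ty": 0,"tz": 0,"wx": 0,"wy": 0,"wz": 0},
  {"tx": -0.3,"ty": 0,"tz": 0,"wx": 0,"wy": 0,"wz": 0},
  {"tx": 0,"ty": 0,"tz": 0,"wx": 0,"wy": 0,"wz": 0},
  {"tx": 0,"ty": 0,"tz": 0,"wx": 0,"wy": 0,"wz": 0},
])

```text
time_s: 35.83
ee_pos: [564.2, -206.4, 136.1]
ee_rot: [179.9, -1.2, -178.5]
force: [-21.6, -3.7, 1.6]
gripper_width: 0.3
gripper_force: 11.0
```

```bash
python3 st.py; python3 - <<'E'
from h import *
s=grab_frame("scene"); c=[q for q in blobs(hsv(s,(105,120,40),(125,255,255)),10)[0] if 190<q[1][0]<255]; print(c)
for u,v in((219.2,157.6),tuple(c[0][1])):
    o,d=ray(s,u,v); p=o+d*(-206-o[1])/d[1]; print(p, "lean",np.arctan2(p[0]-550.6,p[2]-62))
E
```

```text
{'time_s': 35.83, 'ee_pos': [564.16, -206.36, 136.14], 'ee_rot': [179.91, -1.25, -178.45], 'force': [-21.58, -3.74, 1.61], 'torque': [-0.55, 3.79, -0.04], 'gripper_width': 0.3, 'gripper_force': 10.96, 'qpos': [-20.97, 24.45, 91.85, -0.44, 64.89, -112.32]}
[(np.int32(61), [218.6, 157.9], [214, 154, 10, 9])]
[ 590.7042574  -206.          153.76086486] lean 0.41203424273423644
[ 592.81369711 -206.          154.12335464] lean 0.4296769916421624
```

At the stop (force jumped to 22 N). Retract so the lever follows back, then rise clear.

move_arm([
  {"tx": 1.0,"ty": 0.05,"tz": 0,"wx": 0,"wy": 0,"wz": 0},
  {"tx": 1.0,"ty": 0.05,"tz": 0,"wx": 0,"wy": 0,"wz": 0},
  {"tx": 1.0,"ty": 0.05,"tz": 0,"wx": 0,"wy": 0,"wz": 0},
  {"tx": 1.0,"ty": 0.05,"tz": 0,"wx": 0,"wy": 0,"wz": 0},
  {"tx": 1.2,"ty": 0.05,"tz": 0,"wx": 0,"wy": 0,"wz": 0},
  {"tx": 1.2,"ty": 0.05,"tz": 0,"wx": 0,"wy": 0,"wz": 0},
  {"tx": 1.5,"ty": 0.05,"tz": 0,"wx": 0,"wy": 0,"wz": 0},
  {"tx": 1.5,"ty": 0.05,"tz": 0,"wx": 0,"wy": 0,"wz": 0},
  {"tx": 1.5,"ty": 0.05,"tz": 0,"wx": 0,"wy": 0,"wz": 0},
  {"tx": 1.5,"ty": 0.05,"tz": 0,"wx": 0,"wy": 0,"wz": 0},
  {"tx": 1.5,"ty": 0,"tz": 0,"wx": 0,"wy": 0,"wz": 0},
  {"tx": 0,"ty": 0,"tz": 0,"wx": 0,"wy": 0,"wz": 0},
])

```text
time_s: 36.88
ee_pos: [433.2, -204.7, 138.2]
ee_rot: [-180.0, 0.1, -178.6]
force: [-0.1, -0.0, -0.9]
gripper_width: 0.4
gripper_force: 0.0
```

move_arm([
  {"tx": 0,"ty": 0,"tz": -3,"wx": 0,"wy": 0,"wz": 0},
  {"tx": 0,"ty": 0,"tz": -3,"wx": 0,"wy": 0,"wz": 0},
  {"tx": 0,"ty": 0,"tz": -3,"wx": 0,"wy": 0,"wz": 0},
  {"tx": 0,"ty": 0,"tz": 0,"wx": 0,"wy": 0,"wz": 0},
  {"tx": 0,"ty": 0,"tz": 0,"wx": 0,"wy": 0,"wz": 0},
  {"tx": 0,"ty": 0,"tz": 0,"wx": 0,"wy": 0,"wz": 0},
  {"tx": 0,"ty": 0,"tz": 0,"wx": 0,"wy": 0,"wz": 0},
])

```text
time_s: 37.47
ee_pos: [434.2, -204.5, 226.4]
ee_rot: [179.9, -0.1, -178.5]
force: [0.2, -0.4, 0.1]
gripper_width: 0.7
gripper_force: 0.0
```

```bash
python3 st.py; python3 tn.py; python3 - <<'E'
from h import *
t=grab_frame("top"); s=grab_frame("scene")
b=[q for q in blobs(hsv(t,(105,120,40),(125,255,255)),20)[0] if 280<q[1][0]<350]; c=[q for q in blobs(hsv(s,(105,120,40),(125,255,255)),10)[0] if 190<q[1][0]<255]; print(b,c)
if b and c: print(tri(t,b[0][1],s,c[0][1]))
E
```

```text
{'time_s': 37.47, 'ee_pos': [434.22, -204.5, 226.4], 'ee_rot': [179.94, -0.06, -178.52], 'force': [0.21, -0.38, 0.15], 'torque': [0.02, -0.06, -0.02], 'gripper_width': 0.75, 'gripper_force': 0.0, 'qpos': [-26.61, 9.27, 100.13, 0.02, 70.68, -118.09]}
[[388, 295], [368, 364], [284, 378], [236, 337], [247, 278], [273, 263], [331, 258]]
[(np.int32(110), [321.0, 222.9], [315, 217, 13, 12])] [(np.int32(67), [240.0, 143.9], [236, 140, 9, 9])]
(array([ 516.90445834, -202.14014176,  157.6684713 ]), np.float64(1.286612007578973))
```

The lever is back at rest, the wrench is on its rest and the nut is still tight, so I'm handing it in.

```bash
python3 -c "
from workcell import env
print(env.job_done())"
```

```text
the job is handed in; nothing more can be done
None
```

I handed the job in at about 37 s of the 72 s; no verdict came back, so all I have is my own checks: nut finger tight then wrenched to its stop, wrench straight on its rest and released, lever pushed to its stop and sprung back, though backing the wrench off carried the nut slightly back each time, so I re-tightened it once and read it afterwards as near its stop.

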